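Put the beating bars away in the tool chest and release the locked tray

ROBOT

A 6-joint arm with a two-finger parallel gripper is mounted at the origin on the work surface. World frame = base frame: x ahead of the robot, y to its left, z up, the work surface at z = 0. Lengths are in m, angles in rad, forces in N, time in s.
With the tool pointing down it reaches from about 0.375 to 0.9 m from the base axis. Payload 3.1 kg.
Tool frame: the origin (TCP) lies at the very end of the fingers, on their centre line; the grasp point (between the pads) lies 19 mm behind it (manip.pinch_z is the distance from the TCP to the grasp point, in m); z points along the fingers, y is the line along which they close (so a half turn about z gives the same grasp; the last joint's range is limited). The gripper opens to 85 mm and grips with 20 to 120 N. Pads are 22 mm wide; open, the fingers measure 114 mm over their backs; the gripper's body (76 mm by 85 mm) begins 54 mm behind the grasp point. The pads swing forward as they close: fully open they stand 13 mm farther back than shut.
Start: joints at [-1.462, 0.527, 1.433, -0, 1.181, -0.178], TCP at [0.177, -0.599, 0.211] pointing down, gripper open.
Joint ranges: [-3.08, 3.08], [-0.75, 2.2], [0.22, 2.44], [-1.43, 4.57], [0, 2.65], [-2.85, 2.85]. Speed limits (rad/s): [2.79, 2.79, 3.14, 3.14, 3.14, 3.14].

INTERFACE

Orientations are given as a unit quaternion [x, y, z, w].
In Python, from station import manip gives the robot as it stands.
- The arm moves only by the tool servo_tool, never from a script. Its argument "commands" is one flat list of numbers, 7 for each row, row after row: the shift along the tool's x, y, z each as a share of 500 mm, from -1 to 1, then the turn, a rotation vector about the tool's x, y, z each as a share of 360 degrees, from -1 to 1, then the opening, from -1 (shut) to 1 (fully open). In form: [dx, dy, dz, rx, ry, rz, claw, dx, dy, dz, rx, ry, rz, claw, ...]. A call has 1 to 12 rows; each row shifts and turns the commanded pose from where the row before left it, along the tool's axes as they then stand; what a row does not reach is not made up. A row lasts 1/12 s, in which the tool goes at most 41.7 mm and 7.16 degrees, less where a joint would pass 70% of its speed; a pose out of reach is approached as far as the arm can. A call with a number of a shift or a turn outside -1 to 1 is refused whole. A call with a gripper value outside its range is refused whole. The fingers move at their own pace and stop on an object; "force" is the grip in N (left out, the last holds). Time passes only in rows, so rows that do not move let the fingers close. It gives the time, the measured TCP pose, the force, the opening and the grip force at its end, in the units of the state.
- manip.sense(): the state, without advancing time (a new reading comes with each control period).
- manip.snapshot(name): name is "side" or "top" or "wrist"; returns a dict with "img" (480x640x3 uint8, red, green, blue), "mtx" (3x3 intrinsics, pixels), "distortion" ([k1, k2, p1, p2, k3] as OpenCV has them; the pictures are not rectified), "world_to_cam" (4x4, takes a point from world to camera coordinates). Camera axes: x right, y up, looking along -z (the intrinsics and any distortion apply to the point x, -y, -z); pixel columns grow to the right and rows downward; lengths in m; the calibration is good to about 2 mm. A picture is of the moment at which its call begins. There is no depth.
- manip.sign_off(): hands the job in; it is judged then, once.
Trained networks look in a picture, given as the dict that the camera call returned (one of the last four; its "shot" number tells which), for a name from the list of things; names that differ only in an ending like _2 or _b are one class to them, and where a whole thing is asked for, a point or a joint stands for the part that bears it (a point fixed in the world has none). Each returns a list of dicts, best first, with "conf" (0 to 1); they miss things now and then, are a little off and sometimes report something else, mostly with a low value. They report only what shows in the picture. A call takes as long as a camera call. They do not tell look-alikes from the thing itself.
- manip.look_for(picture, query): "box" ([left, top, width, height] in pixels, round what is visible of it).
- manip.silhouettes(picture, query): "pixels" (480x640 bool, what is visible of it) and "box" ([left, top, width, height] in pixels, round what is visible of it).
The state is a dict: "t": time; "q": joint angles; "qd": joint speeds; "tau": joint torques, N m; "tcp_pos": TCP position; "tool_rot": TCP orientation; "force": force on the tool from outside, world axes, zero at the start; "ft_torque": the same for the moment, N m; "finger_gap": opening from 0.0 (shut) to 1.0 (fully open); "gripper_force": force on a finger pad.
Only numpy, scipy, OpenCV 4.12 (cv2) and the standard library are available. Lean on these libraries where they do the work, as an engineer would, in place of code of your own. Each camera call takes 0.05 s, during which the arm holds its last target. There are 200 camera calls.

TASK

Put every beating bar that lies on the bench away in the pulled-out tray of the tool chest: lift each one to feel which end is the heavy one, then lay it lengthwise with its heavy end down on the tray floor at the chest end and its light end propped on the rail that crosses the tray near the front. When all are in, press down the release lever on the tray's right-hand slide, and only then push the tray home until you feel its stop, front panel flush against the chest. Leave the unfired cup beside the chest where it stands.

Things in the scene. Friction and masses are not known exactly. Their poses are not given: they have to be found in the camera images.
- bar0: beech beating bar 140 x 24 x 30 mm, black rubber cap on each end, about 0.45 kg, maybe absent. A lead slug is hidden in one end: the balance point is about 30 mm off the middle that way. Which end differs from bar to bar and shows neither in looks nor in axes; lifted by the middle it pulls down there (about 0.13 N m). Origin: centre of its 140 x 24 underside, x along the bar, z up
- bar1: beech beating bar 140 x 24 x 30 mm, black rubber cap on each end, about 0.45 kg, maybe absent. A lead slug is hidden in one end: the balance point is about 30 mm off the middle that way. Which end differs from bar to bar and shows neither in looks nor in axes; lifted by the middle it pulls down there (about 0.13 N m). Origin: centre of its 140 x 24 underside, x along the bar, z up
- bar2: beech beating bar 140 x 24 x 30 mm, black rubber cap on each end, about 0.45 kg, maybe absent. A lead slug is hidden in one end: the balance point is about 30 mm off the middle that way. Which end differs from bar to bar and shows neither in looks nor in axes; lifted by the middle it pulls down there (about 0.13 N m). Origin: centre of its 140 x 24 underside, x along the bar, z up
- bar3: beech beating bar 140 x 24 x 30 mm, black rubber cap on each end, about 0.45 kg, maybe absent. A lead slug is hidden in one end: the balance point is about 30 mm off the middle that way. Which end differs from bar to bar and shows neither in looks nor in axes; lifted by the middle it pulls down there (about 0.13 N m). Origin: centre of its 140 x 24 underside, x along the bar, z up
- chest: wooden tool chest 225 deep, 330 wide, 102 mm high, fixed. Origin on the bench at its open front face, x into the chest, y left, z up; spans y -175 to +155 mm. Bats and a clay cylinder stand on the rear half of its top
- tray (a joint): slide of the tray in m: 0 = home (front panel against the chest), 0.18 = fully out, where it is locked at the start until the lever is pressed. Friction about 3 N; it stays where it is left
- tray_floor (a point): centre of the tray's inner floor, 20 mm above the bench; moves with the tray; x into the chest, y left, z up. Inside 175 (x) by 240 mm (y), walls 30 high, 6 thick; front panel 12 thick, 330 wide, its top 62 above the bench. A rail 10 thick, 20 mm high above the floor crosses the full width at x = -37.5 mm; a bar over this point with one end on the rail slopes about 11 degrees
- tray_front (a point): middle of the outer (robot-side) face of the tray's front panel, 35 mm above the bench; push here, towards the chest (+x of the chest)
- lever (a joint): release lever in rad: 0 = up (tray locked), 0.30 = pressed fully down; the lock lets go at about 0.15, press it fully. Hinged at its chest-side end, 51 mm from the middle of its pad. It is stiff (about 5 N at the pad) and stays where it is left
- lever_pad (a point): middle of the top of the lever's black ribbed pad, 34 x 32 mm, 50 mm above the bench when up; on the right-hand outside of the tray (y = -149 mm from the tray's middle), its near edge 12 mm behind the front panel. Press it straight down, about 15 mm
- cup: unfired clay cup, 72 mm across, 80 mm high, right of the chest; fragile, to be left alone. Origin at the centre of its underside
Not all that is in view belongs to the job. What is shaped like the bar2 but green, red or turquoise is not meant.

How it is judged:
On the way, in this order (a step that is already met when the one before it is completed fails the run):
1. every bar lies in the pulled-out tray, heavy end down towards the chest and light end on the rail, while the tray is still locked (x of bar0 in the frame of tray_floor between -0.035 and 0.035 m and y of bar0 in the frame of tray_floor between -0.125 and 0.125 m and z of bar0 in the frame of tray_floor between -0.003 and 0.055 m and angle between the x axis of each of bar0, bar1, bar2, bar3 and the x axis of tray_floor, either way round below 0.4 rad and (angle between bar0's own x axis and vertical between 1.281 and 1.491 rad or angle between bar0's own x axis and vertical between 1.651 and 1.861 rad) and contact force between each of bar0, bar1, bar2, bar3 and tray_c0 below 2.65 N and linear speed of each of bar0, bar1, bar2, bar3 below 0.05 m/s and x of bar1 in the frame of tray_floor between -0.035 and 0.035 m and y of bar1 in the frame of tray_floor between -0.125 and 0.125 m and z of bar1 in the frame of tray_floor between -0.003 and 0.055 m and (angle between bar1's own x axis and vertical between 1.281 and 1.491 rad or angle between bar1's own x axis and vertical between 1.651 and 1.861 rad) and x of bar2 in the frame of tray_floor between -0.035 and 0.035 m and y of bar2 in the frame of tray_floor between -0.125 and 0.125 m and z of bar2 in the frame of tray_floor between -0.003 and 0.055 m and (angle between bar2's own x axis and vertical between 1.281 and 1.491 rad or angle between bar2's own x axis and vertical between 1.651 and 1.861 rad) and x of bar3 in the frame of tray_floor between -0.035 and 0.035 m and y of bar3 in the frame of tray_floor between -0.125 and 0.125 m and z of bar3 in the frame of tray_floor between -0.003 and 0.055 m and (angle between bar3's own x axis and vertical between 1.281 and 1.491 rad or angle between bar3's own x axis and vertical between 1.651 and 1.861 rad) and value of joint tray above 0.17 m and value of joint lever below 0.12 rad), for 0.3 s.
2. the release lever is pressed down while the tray is still out (value of joint lever above 0.18 rad and value of joint tray above 0.15 m), for 0.1 s.
3. the tray is pushed home (value of joint tray below 0.006 m), for 0.3 s.
At the end, for the whole second after the job is handed in: The tray is home (within 6 mm) and every bar present rests in it: lengthwise within 23 degrees, its middle within 35 mm of the tray's, sloping 5 to 16 degrees, the light end propped on the rail (which carries under 2.65 N of it; under the heavy end it would carry over 3 N) (value of joint tray below 0.006 m and x of bar0 in the frame of tray_floor between -0.035 and 0.035 m and y of bar0 in the frame of tray_floor between -0.125 and 0.125 m and z of bar0 in the frame of tray_floor between -0.003 and 0.055 m and angle between the x axis of each of bar0, bar1, bar2, bar3 and the x axis of tray_floor, either way round below 0.4 rad and (angle between bar0's own x axis and vertical between 1.281 and 1.491 rad or angle between bar0's own x axis and vertical between 1.651 and 1.861 rad) and contact force between each of bar0, bar1, bar2, bar3 and tray_c0 below 2.65 N and linear speed of each of bar0, bar1, bar2, bar3 below 0.05 m/s and x of bar1 in the frame of tray_floor between -0.035 and 0.035 m and y of bar1 in the frame of tray_floor between -0.125 and 0.125 m and z of bar1 in the frame of tray_floor between -0.003 and 0.055 m and (angle between bar1's own x axis and vertical between 1.281 and 1.491 rad or angle between bar1's own x axis and vertical between 1.651 and 1.861 rad) and x of bar2 in the frame of tray_floor between -0.035 and 0.035 m and y of bar2 in the frame of tray_floor between -0.125 and 0.125 m and z of bar2 in the frame of tray_floor between -0.003 and 0.055 m and (angle between bar2's own x axis and vertical between 1.281 and 1.491 rad or angle between bar2's own x axis and vertical between 1.651 and 1.861 rad) and x of bar3 in the frame of tray_floor between -0.035 and 0.035 m and y of bar3 in the frame of tray_floor between -0.125 and 0.125 m and z of bar3 in the frame of tray_floor between -0.003 and 0.055 m and (angle between bar3's own x axis and vertical between 1.281 and 1.491 rad or angle between bar3's own x axis and vertical between 1.651 and 1.861 rad)); the robot touches nothing.
It fails at once if the unfired cup is shoved more than 40 mm or tipped (distance of cup from where it was at the start of the episode above 0.04 m or angle between cup's own z axis and vertical above 0.4 rad).
Of bar0, bar1, bar2, bar3 only 3 to 4 are there at a start; the rules pass over those that are not, and their reading is None.
At some moment in a run one of bar0, bar1, bar2, bar3 may be knocked a few centimetres aside while the robot is not near it.
Once in a run the grip may slacken for a moment while it holds something.
It also fails if it takes over 200 s, if anything falls off the work surface, if the arm or the gripper's body presses on something with over 40 N, if the wrist force passes 120 N, or if a joint passes its speed limit or range.

## Working session

There is one attempt and no reset: what is moved stays moved. The work goes in short steps, Python scripts to look and compute and a tool call to move; the robot and the scene stay as the last step left them, time stands still between calls to the robot, and variables do not carry over. Pictures are saved under pics/ and viewed, at most 14 in all, crops included, and the job is handed in when it is done.

Besides the shell and the picture viewer there is one more tool, called after "Request:" in YAML: its name, and indented under it one key for each argument. servo_tool: Moves the arm, as the interface text tells. Its arguments: {"type":"object","properties":{"commands":{"type":"array"},"force":{"type":"number"}},"required":["commands"]}

```bash
ls; mkdir -p pics; python3 - <<'E'
from station import manip
import cv2
print(manip.sense())
for n in ["top","side"]:
    p=manip.snapshot(n); cv2.imwrite(f"pics/{n}0.png",p["img"][:,:,::-1]); print(n,p["mtx"],p["distortion"],p["world_to_cam"])
    for q in ["bar2","tray","tray_floor","lever","cup","chest"]:
        print(q,[(round(d["conf"],2),[int(x) for x in d["box"]]) for d in manip.look_for(p,q)][:8])
E
```

```text
pics
{'t': 0.0, 'q': array([-1.46151012e+00,  5.28477812e-01,  1.43391363e+00,  1.54811876e-05,
        1.18141905e+00, -1.78473796e-01]), 'qd': array([-3.09824399e-05, -1.10484956e-03,  1.37364266e-03,  6.80621432e-04,
        1.15841326e-04,  3.35716429e-04]), 'tau': array([-9.24420237e-04, -4.42359102e+01, -1.78027207e+01, -4.00850140e-04,
        8.36447318e-03, -2.64303779e-07]), 'tcp_pos': array([ 0.17734094, -0.59850681,  0.20982293]), 'tool_rot': array([ 9.89666930e-01,  1.43381091e-01,  4.55076329e-05, -1.10800616e-03]), 'force': array([-0.38061955,  0.24390491, -0.44281091]), 'ft_torque': array([-0.01177117,  0.0407493 ,  0.02314881]), 'gripper_force': 0.0, 'finger_gap': 1.0001749355133462}
top [[520.994443     0.         322.41296047]
 [  0.         520.994443   235.22565395]
 [  0.           0.           1.        ]] [-0.15261641  0.          0.          0.          0.        ] [[-0.00689519 -0.99993683 -0.00887662 -0.0185035 ]
 [ 0.99586928 -0.00767029  0.09047401 -0.54497629]
 [-0.09053638 -0.00821612  0.99585926 -1.15813165]
 [ 0.          0.          0.          1.   
[... 551 characters left out ...]
.07073299  0.          0.          0.          0.        ] [[-0.96024111 -0.27820166  0.02325607  0.51238874]
 [ 0.1854651  -0.57344543  0.79797433 -0.18676748]
 [-0.2086617   0.77056095  0.60224258 -1.47813017]
 [ 0.          0.          0.          1.        ]]
bar2 [(0.97, [367, 212, 41, 20]), (0.88, [380, 297, 18, 43]), (0.8, [307, 365, 61, 35]), (0.8, [388, 242, 50, 16]), (0.78, [229, 367, 61, 32]), (0.69, [329, 200, 41, 12]), (0.65, [309, 181, 40, 11]), (0.45, [256, 243, 101, 92])]
tray [(0.61, [257, 240, 103, 92])]
tray_floor [(0.68, [256, 241, 103, 96])]
lever [(0.64, [306, 240, 44, 11])]
cup [(0.8, [289, 183, 27, 34]), (0.34, [228, 364, 63, 35])]
chest [(0.78, [165, 197, 190, 137])]
```

```bash
python3 - <<'E'
import cv2
a=cv2.imread("pics/top0.png")[60:390,110:550]; cv2.imwrite("pics/top0c.png",cv2.resize(a,(800,600),interpolation=cv2.INTER_CUBIC))
E
```

```text
(no output)
```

View pics/top0c.png

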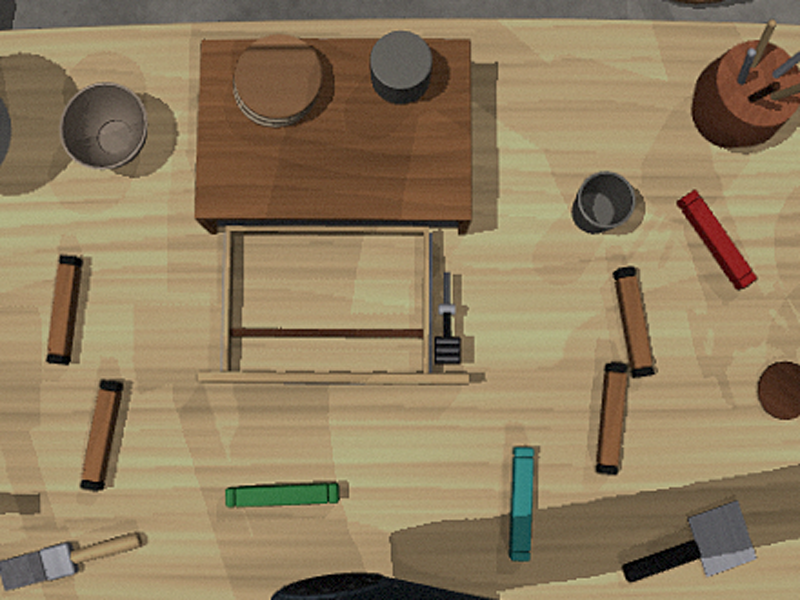

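View pics/side0.png

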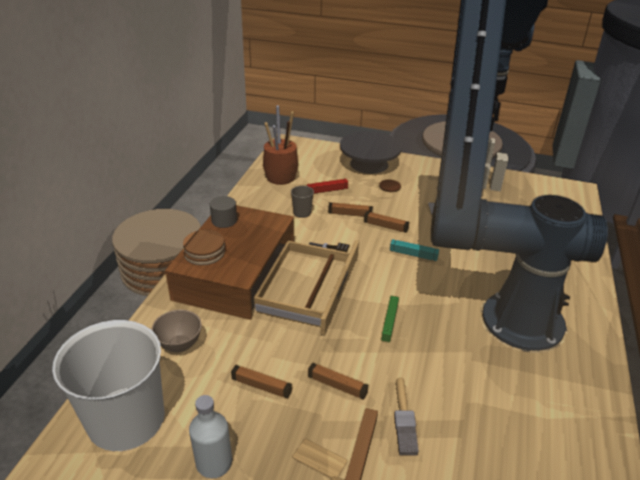

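The top picture shows four wooden bars with black caps, at crop (65,310), (103,435), (634,322) and (611,418). These fit the description, and all four are present. The look-alikes are red (717,240), green (282,495) and turquoise (521,503), all excluded. The grey cup is at (605,203) and the lever pad at (447,350).

```bash
cat > h.py <<'E'
import numpy as np, cv2
from station import manip
from scipy.spatial.transform import Rotation as R
def world(p,uv,z):
    "pixels -> world points on the plane at height z"
    n=cv2.undistortPoints(np.float64(uv).reshape(-1,1,2),p["mtx"],np.float64(p["distortion"])).reshape(-1,2)
    T=p["world_to_cam"]; r=np.c_[n[:,0],-n[:,1],-np.ones(len(n))]@T[:3,:3]; c=-T[:3,:3].T@T[:3,3]
    return c+r*((z-c[2])/r[:,2])[:,None]
def pix(p,X):
    T=p["world_to_cam"]; c=np.atleast_2d(X)@T[:3,:3].T+T[:3,3]
    return cv2.projectPoints(c*[1,-1,-1],np.zeros(3),np.zeros(3),p["mtx"],np.float64(p["distortion"]))[0].reshape(-1,2)
def bars(p,z=.017,mincol=True):
    out=[]
    for d in manip.silhouettes(p,"bar2"):
        m=d["pixels"]; rgb=p["img"][m].mean(0); v,u=np.nonzero(m)
        w=world(p,np.c_[u,v],z)[:,:2]; (c,s,a)=cv2.minAreaRect(np.float32(w*1000))
        cen=w.mean(0); ev,V=np.linalg.eigh(np.cov(w.T)); yaw=np.degrees(np.arctan2(V[1,1],V[0,1]))
        yaw=(yaw+90)%180-90
        out.append((round(d["conf"],2),cen.round(4),np.round(c,1),np.round(s,1),round(yaw,1),rgb.astype(int),len(u),np.round([u.mean(),v.mean()])))
    return out
E
python3 - <<'E'
from h import *
p=manip.snapshot("top")
for b in bars(p): print(*b)
a=p["img"][165:285,205:375,::-1]; cv2.imwrite("pics/tray.png",cv2.resize(a,None,fx=4.7,fy=4.7,interpolation=cv2.INTER_CUBIC))
d=manip.look_for(p,"cup")[0]["box"]; print("cup",world(p,[[d[0]+d[2]/2,d[1]+d[3]/2]],.04))
E
```

```text
0.92 [ 0.4176 -0.303 ] [ 418.6 -302.7] [ 28.9 142.6] -7.0 [99 68 45] 727 [446. 290.]
0.84 [0.399  0.3406] [398.7 341.2] [ 34.5 145.8] -10.6 [97 69 45] 844 [165. 300.]
0.82 [ 0.539  -0.3345] [ 540.6 -334.5] [140.2  30.8] 8.4 [96 66 43] 739 [458. 237.]
0.78 [ 0.6438 -0.4482] [ 644.  -448.2] [138.9  34.1] 34.8 [115  27  26] 769 [504. 192.]
0.77 [ 0.3125 -0.1877] [ 314.1 -187.3] [ 27.3 142.4] -2.5 [ 40 100  97] 748 [396. 337.]
0.67 [0.3266 0.1117] [327.  109.7] [ 26.4 141.8] -87.5 [ 48 105  58] 678 [264. 332.]
0.61 [0.5628 0.3919] [563.1 392.4] [ 34.  139.1] -6.4 [92 64 41] 776 [145. 229.]
cup [[ 0.69233732 -0.2943097   0.04      ]]
```

View pics/tray.png

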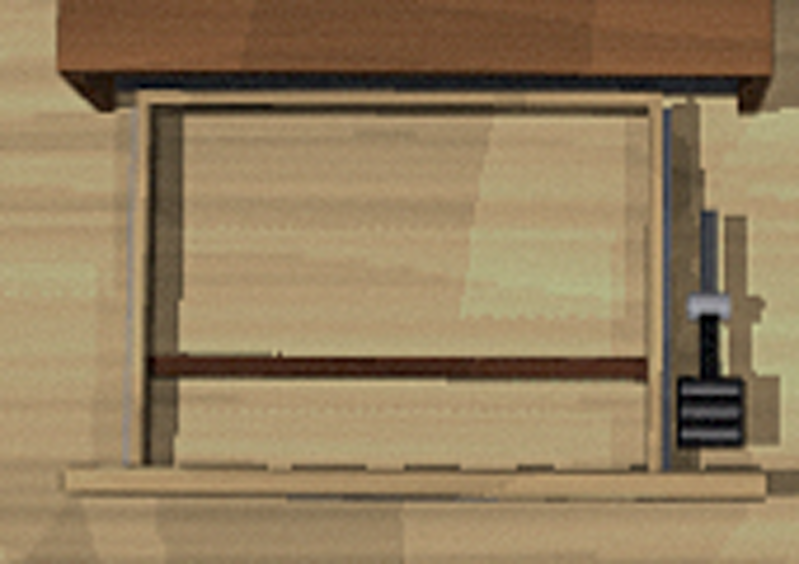

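The enlarged tray crop shows the front panel along row 482, the rail at row 367 (columns 148–648) and the lever pad at (711,412).

```bash
python3 - <<'E'
from h import *
p=manip.snapshot("top")
def W(n,pts,z):
    uv=[(205+(x+.5)/4.7-.5,165+(y+.5)/4.7-.5) for x,y in pts]; print(n,world(p,uv,z)[:,:2].round(4).tolist())
W("panel near",[(66,496),(766,499)],.062)
W("panel far",[(66,468),(766,470)],.062)
W("rail",[(148,367),(648,369)],.040)
W("wall inner",[(151,300),(649,300)],.05)
W("wall outer",[(136,300),(664,300)],.05)
W("back wall outer top L,R",[(140,92),(660,94)],.05)
W("pad",[(711,412),(678,380),(743,446)],.05)
W("chest top front",[(60,72),(772,77)],.102)
print(manip.sense()["tcp_pos"])
E
```

```text
panel near [[0.4659, 0.2064], [0.4626, -0.121]]
panel far [[0.4791, 0.2065], [0.4761, -0.1212]]
rail [[0.5281, 0.1718], [0.5254, -0.0674]]
wall inner [[0.5592, 0.1688], [0.5573, -0.0679]]
wall outer [[0.5593, 0.176], [0.5573, -0.075]]
back wall outer top L,R [[0.6598, 0.1753], [0.6562, -0.0742]]
pad [[0.504, -0.0966], [0.5193, -0.0812], [0.4879, -0.1115]]
chest top front [[0.6597, 0.2033], [0.6539, -0.1236]]
[ 0.17742944 -0.59926715  0.21082829]
```

```bash
cat >> h.py <<'E'
def go(x,y,z,yaw,tilt=0):
    "total turn and shift (in the frame after the turn) as shares for the servo"
    s=manip.sense(); Rc=R.from_quat(s["tool_rot"]); Rt=R.from_euler("ZY",[yaw,tilt],degrees=True)*R.from_euler("x",180,degrees=True)
    turn=(Rc.inv()*Rt).as_rotvec()/(2*np.pi); d=np.array([x,y,z])-s["tcp_pos"]
    print("turn",turn.round(4),"rows",np.ceil(np.abs(turn).max()/.0198),"shift after",(Rt.inv().apply(d)/.5).round(4),"shift now",(Rc.inv().apply(d)/.5).round(4),"rows",np.ceil(np.linalg.norm(d)/.0417))
def show():
    s=manip.sense(); e=R.from_quat(s["tool_rot"])*R.from_euler("x",180,degrees=True)
    print("t",round(s["t"],2),"tcp",s["tcp_pos"].round(4),"yaw/tilt/roll",e.as_euler("ZYX",degrees=True).round(1),"F",s["force"].round(2),"M",s["ft_torque"].round(3),"gap",round(s["finger_gap"],3),"gf",round(s["gripper_force"],1),"q6",round(s["q"][5],2))
E
python3 -c "
from h import *
show(); go(.418,-.303,.12,-7)"
```

```text
t 0.9 tcp [ 0.1774 -0.5993  0.2108] yaw/tilt/roll [16.5 -0.  -0. ] F [-0.2   0.46  0.16] M [ 0.001 -0.019  0.002] gap 0.999 gf 0.0 q6 -0.18
turn [ 0.     -0.      0.0653] rows 4.0 shift after [ 0.4053 -0.6468  0.1817] shift now [ 0.6295 -0.4316  0.1817] rows 10.0
```

Request:
servo_tool:
  commands: [0, 0, 0.01, 0, 0, 0.0163, 1, 0, 0, 0.01, 0, 0, 0.0163, 1, 0, 0, 0.01, 0, 0, 0.0163, 1, 0, 0, 0.01, 0, 0, 0.0163, 1, 0.0405, -0.0647, 0.014, 0, 0, 0, 1, 0.0405, -0.0647, 0.014, 0, 0, 0, 1, 0.0405, -0.0647, 0.014, 0, 0, 0, 1, 0.0405, -0.0647, 0.014, 0, 0, 0, 1, 0.0405, -0.0647, 0.014, 0, 0, 0, 1, 0.0405, -0.0647, 0.014, 0, 0, 0, 1, 0.0405, -0.0647, 0.014, 0, 0, 0, 1, 0.0405, -0.0647, 0.014, 0, 0, 0, 1]
  force: 100

```text
t: 1.9
tcp_pos: [0.3707, -0.3608, 0.1348]
tool_rot: [0.998, -0.061, 0.0, 0.0]
force: [1.5, -0.6, 0.1]
finger_gap: 0.999
gripper_force: 0.0
```

Request:
servo_tool:
  commands: [0.0405, -0.0647, 0.014, 0, 0, 0, 1, 0.0405, -0.0647, 0.014, 0, 0, 0, 1, 0, 0, 0, 0, 0, 0, 1, 0, 0, 0, 0, 0, 0, 1]

```text
t: 2.23
tcp_pos: [0.4187, -0.3008, 0.1206]
tool_rot: [0.998, -0.059, -0.0, -0.0]
force: [-0.9, -0.0, 0.4]
finger_gap: 1.001
gripper_force: 0.0
```

```bash
python3 -c "
from h import *
show()
p=manip.snapshot('wrist'); cv2.imwrite('pics/w1.png',p['img'][:,:,::-1])
for b in bars(p): print(*b)
go(.418,-.303,.003,-7)"
```

```text
t 2.23 tcp [ 0.4187 -0.3008  0.1206] yaw/tilt/roll [-6.7  0.   0. ] F [-0.91 -0.04  0.44] M [-0.037 -0.016  0.011] gap 1.001 gf 0.0 q6 0.85
0.88 [ 0.3162 -0.1963] [ 318.1 -191.6] [ 32.7 138.8] -1.7 [11 51 50] 2463 [216. 352.]
0.87 [ 0.4181 -0.3066] [ 413.  -306.2] [ 25.9 144.7] -6.5 [74 45 24] 5547 [328. 226.]
0.8 [ 0.5236 -0.3397] [ 522.4 -340.1] [112.8  28.4] 9.4 [106  65  35] 6420 [357.  78.]
turn [ 0.0002 -0.0001  0.0001] rows 1.0 shift after [-0.     -0.001   0.2361] shift now [-2.000e-04 -1.200e-03  2.361e-01] rows 3.0
```

View pics/w1.png

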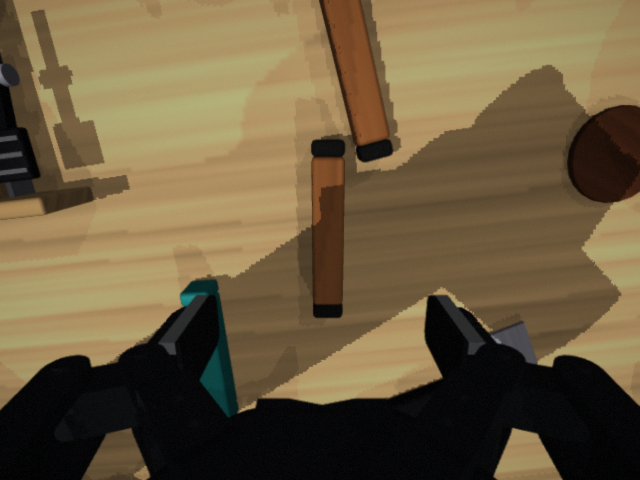

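The wrist view shows the target wooden bar with black caps centred at (328,226) and aligned with the tool. Bar B lies above it, and the turquoise one is off to the left.

Request:
servo_tool:
  commands: [0, 0.0075, 0.06, 0, 0, 0, 1, 0, 0, 0.06, 0, 0, 0, 1, 0, 0, 0.05, 0, 0, 0, 1, 0, 0, 0.04, 0, 0, 0, 1, 0, 0, 0.026, 0, 0, 0, 1, 0, 0, 0, 0, 0, 0, 1, 0, 0, 0, 0, 0, 0, -1, 0, 0, 0, 0, 0, 0, -1, 0, 0, 0, 0, 0, 0, -1, 0, 0, 0, 0, 0, 0, -1, 0, 0, 0, 0, 0, 0, -1, 0, 0, 0, 0, 0, 0, -1]
  force: 100

```text
t: 3.33
tcp_pos: [0.4177, -0.3068, 0.0042]
tool_rot: [0.998, -0.061, 0.001, 0.001]
force: [-0.8, 0.4, 7.8]
finger_gap: 0.234
gripper_force: 97.9
```

Request:
servo_tool:
  commands: [0, 0, 0, 0, 0, 0, -1, 0, 0, -0.03, 0, 0, 0, -1, 0, 0, -0.05, 0, 0, 0, -1, 0, 0, -0.06, 0, 0, 0, -1, 0, 0, -0.08, 0, 0, 0, -1, 0, 0, -0.08, 0, 0, 0, -1, 0, 0, -0.03, 0, 0, 0, -1, 0, 0, 0, 0, 0, 0, -1, 0, 0, 0, 0, 0, 0, -1, 0, 0, 0, 0, 0, 0, -1, 0, 0, 0, 0, 0, 0, -1]

```text
t: 4.25
tcp_pos: [0.416, -0.305, 0.1656]
tool_rot: [0.998, -0.061, -0.002, -0.002]
force: [-0.0, 0.3, -4.1]
finger_gap: 0.234
gripper_force: 98.7
```

```bash
python3 -c "
from h import *
show()
go(.567,-.0285,.17,-.6);go(.567,-.0285,.17,179.4)"
```

```text
t 4.25 tcp [ 0.416  -0.305   0.1656] yaw/tilt/roll [-7.   0.2  0.2] F [-0.03  0.33 -4.13] M [ 0.009 -0.168  0.036] gap 0.234 gf 98.7 q6 0.84
turn [-0.0006  0.0006 -0.0177] rows 1.0 shift after [ 0.2963 -0.5561 -0.0089] shift now [ 0.2326 -0.5856 -0.0077] rows 8.0
turn [0.0009 0.0009 0.4823] rows 25.0 shift after [-0.2963  0.5561 -0.0089] shift now [ 0.2326 -0.5856 -0.0077] rows 8.0
```

Request:
servo_tool:
  commands: [0.0291, -0.0732, 0, 0, 0, 0, -1, 0.0291, -0.0732, 0, 0, 0, 0, -1, 0.0291, -0.0732, 0, 0, 0, 0, -1, 0.0291, -0.0732, 0, 0, 0, 0, -1, 0.0291, -0.0732, 0, 0, 0, 0, -1, 0.0291, -0.0732, 0, 0, 0, 0, -1, 0.0291, -0.0732, 0, 0, 0, 0, -1, 0.0291, -0.0732, 0, 0, 0, 0, -1, 0, 0, 0, 0, 0, -0.0192, -1, 0, 0, 0, 0, 0, -0.0192, -1, 0, 0, 0, 0, 0, -0.0192, -1, 0, 0, 0, 0, 0, -0.0192, -1]

```text
t: 5.25
tcp_pos: [0.5671, -0.029, 0.1651]
tool_rot: [0.983, 0.183, -0.002, -0.001]
force: [0.0, -0.8, -4.6]
finger_gap: 0.235
gripper_force: 98.8
```

Request:
servo_tool:
  commands: [0, 0, 0, 0, 0, -0.0192, -1, 0, 0, 0, 0, 0, -0.0192, -1, 0, 0, 0, 0, 0, -0.0192, -1, 0, 0, 0, 0, 0, -0.0192, -1, 0, 0, 0, 0, 0, -0.0192, -1, 0, 0, 0, 0, 0, -0.0192, -1, 0, 0, 0, 0, 0, -0.0192, -1, 0, 0, 0, 0, 0, -0.0192, -1, 0, 0, 0, 0, 0, -0.0192, -1, 0, 0, 0, 0, 0, -0.0192, -1, 0, 0, 0, 0, 0, -0.0192, -1, 0, 0, 0, 0, 0, -0.0192, -1]

```text
t: 6.25
tcp_pos: [0.5667, -0.0296, 0.1651]
tool_rot: [0.616, 0.788, -0.001, -0.003]
force: [-0.5, 0.5, -4.2]
finger_gap: 0.24
gripper_force: 98.8
```

Request:
servo_tool:
  commands: [0, 0, 0, 0, 0, -0.0192, -1, 0, 0, 0, 0, 0, -0.0192, -1, 0, 0, 0, 0, 0, -0.0192, -1, 0, 0, 0, 0, 0, -0.0192, -1, 0, 0, 0, 0, 0, -0.0192, -1, 0, 0, 0, 0, 0, -0.0192, -1, 0, 0, 0, 0, 0, -0.0192, -1, 0, 0, 0, 0, 0, -0.0192, -1, 0, 0, 0, 0, 0, -0.0192, -1, 0, 0, 0, 0, 0, -0.0192, -1, 0, 0, 0, 0, 0, -0.0192, -1, 0, 0, 0, 0, 0, 0, -1]

```text
t: 7.25
tcp_pos: [0.5666, -0.0296, 0.1652]
tool_rot: [0.002, 1.0, 0.001, -0.003]
force: [-0.2, -0.7, -4.0]
finger_gap: 0.236
gripper_force: 98.8
```

```bash
python3 -c "
from h import *
show()
go(.567,-.0285,.17,179.4,0)
go(.567,-.0285,.045,179.4,-11)"
```

```text
t 7.25 tcp [ 0.5666 -0.0296  0.1652] yaw/tilt/roll [ 1.798e+02 -3.000e-01 -1.000e-01] F [-0.25 -0.66 -3.96] M [ 0.033  0.175 -0.034] gap 0.236 gf 98.8 q6 -1.82
turn [ 0.0002 -0.0009  0.001 ] rows 1.0 shift after [-0.0008  0.0023 -0.0095] shift now [-0.0008  0.0023 -0.0095] rows 1.0
turn [0.0001 0.0296 0.001 ] rows 2.0 shift after [-0.0467  0.0023  0.2359] shift now [-0.0022  0.0019  0.2405] rows 3.0
```

Request:
servo_tool:
  commands: [0, 0, 0, 0, 0.0148, 0, -1, 0, 0, 0, 0, 0.0148, 0, -1, -0.0108, 0.0005, 0.055, 0, 0, 0, -1, -0.0108, 0.0005, 0.055, 0, 0, 0, -1, -0.0108, 0.0005, 0.055, 0, 0, 0, -1, -0.006, 0.0005, 0.03, 0, 0, 0, -1, -0.004, 0, 0.02, 0, 0, 0, -1, -0.0037, 0, 0.019, 0, 0, 0, -1, 0, 0, 0, 0, 0, 0, -1, 0, 0, 0, 0, 0, 0, -1, 0, 0, 0, 0, 0, 0, -1]

```text
t: 8.17
tcp_pos: [0.5704, -0.0293, 0.0494]
tool_rot: [0.003, 0.996, 0.0, -0.092]
force: [-0.1, 0.3, -4.3]
finger_gap: 0.235
gripper_force: 98.8
```

```bash
python3 -c "
from h import *
show()
p=manip.snapshot('side'); cv2.imwrite('pics/s1.png',cv2.resize(p['img'][220:350,220:400,::-1],None,fx=4.4,fy=4.4))"
```

```text
t 8.17 tcp [ 0.5704 -0.0293  0.0494] yaw/tilt/roll [179.6 -10.5   0. ] F [-0.11  0.26 -4.26] M [-0.04  -0.097 -0.059] gap 0.235 gf 98.8 q6 -1.76
```

View pics/s1.png

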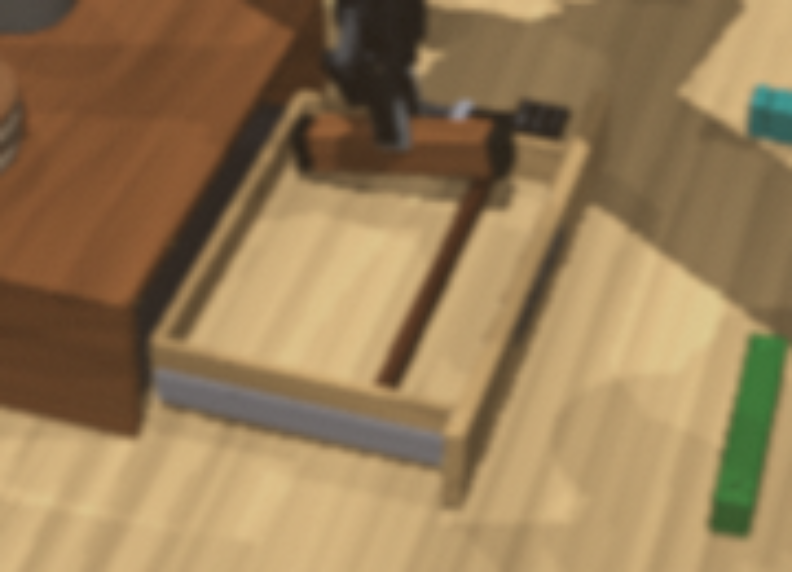

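Side view: the bar is over the right slot, at (400,145) in the crop, with its light end above the rail.

Request:
servo_tool:
  commands: [0.0014, 0.0016, 0.011, 0, 0, 0, -1, 0.0014, 0, 0.0107, 0, 0, 0, -1, 0, 0, 0, 0, 0, 0, -1, 0, 0, 0, 0, 0, 0, -1]

```text
t: 8.55
tcp_pos: [0.5656, -0.0281, 0.0381]
tool_rot: [0.003, 0.996, 0.0, -0.093]
force: [-0.5, 1.4, -4.2]
finger_gap: 0.234
gripper_force: 98.9
```

Request:
servo_tool:
  commands: [0, 0, 0, 0, 0, 0, -0.26, 0, 0, 0, 0, 0, 0, -0.26, 0, 0, 0, 0, 0, 0, -0.26, 0, 0, 0, 0, 0, 0, -0.26, 0, 0, -0.02, 0, 0, 0, -0.26, 0, 0, -0.04, 0, 0, 0, -0.26, 0, 0, -0.07, 0, 0, 0, -0.26, 0, 0, -0.08, 0, 0, 0, -0.26, 0, 0, -0.08, 0, -0.0148, 0, 1, 0, 0, -0.04, 0, -0.0148, 0, 1, 0, 0, 0, 0, 0, 0, 1, 0, 0, 0, 0, 0, 0, 1]

```text
t: 9.55
tcp_pos: [0.5948, -0.0284, 0.2034]
tool_rot: [0.003, 1.0, -0.0, 0.002]
force: [-0.0, -0.1, -1.9]
finger_gap: 0.918
gripper_force: 0.0
```

```bash
python3 -c "
from h import *
show()
p=manip.snapshot('side'); cv2.imwrite('pics/s2.png',cv2.resize(p['img'][220:350,220:400,::-1],None,fx=4.4,fy=4.4))
p=manip.snapshot('top')
for b in bars(p): print(*b)
go(.539,-.3345,.1,188.4)"
```

```text
t 9.55 tcp [ 0.5948 -0.0284  0.2034] yaw/tilt/roll [1.796e+02 2.000e-01 1.000e-01] F [-0.02 -0.07 -1.87] M [ 0.028 -0.018  0.011] gap 0.918 gf 0.0 q6 -1.8
0.96 [0.4    0.3406] [400. 341.] [ 33.  143.1] -10.7 [106  75  50] 804 [165. 299.]
0.92 [ 0.6462 -0.4475] [ 645.5 -448.5] [139.3  33.5] 33.8 [152  37  35] 753 [503. 191.]
0.8 [ 0.5813 -0.0268] [581.7 -26.3] [27.5 53.1] -3.5 [146 102  68] 267 [324. 220.]
0.7 [ 0.3116 -0.1873] [ 314.1 -187.3] [ 27.3 137.9] -2.4 [ 45 112 109] 686 [396. 338.]
0.59 [0.5625 0.3917] [562.7 391.9] [ 35.3 143.6] -6.3 [107  75  50] 834 [145. 229.]
0.56 [ 0.5383 -0.3346] [ 539.8 -334.8] [142.   31.6] 8.5 [118  82  55] 761 [458. 237.]
turn [ 0.0001 -0.0004 -0.0243] rows 2.0 shift after [ 0.1988 -0.5897  0.1991] shift now [ 0.1061 -0.6131  0.1991] rows 8.0
```

View pics/s2.png

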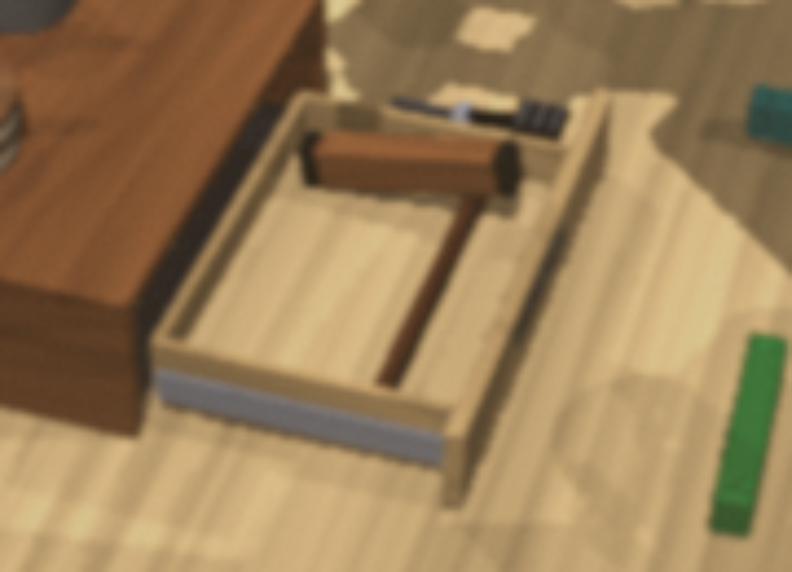

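Bar 1 lies sloped with its far end on the floor and its near end on the rail. Next is bar B.

Request:
servo_tool:
  commands: [0, 0, 0, 0, 0, -0.0122, 1, 0, 0, 0, 0, 0, -0.0122, 1, 0.0249, -0.074, 0.008, 0, 0, 0, 1, 0.0249, -0.074, 0.008, 0, 0, 0, 1, 0.0249, -0.074, 0.008, 0, 0, 0, 1, 0.0249, -0.074, 0.008, 0, 0, 0, 1, 0.0249, -0.074, 0.008, 0, 0, 0, 1, 0.0249, -0.074, 0.008, 0, 0, 0, 1, 0.0249, -0.074, 0.008, 0, 0, 0, 1, 0.0249, -0.074, 0.008, 0, 0, 0, 1, 0, 0, 0.06, 0, 0, 0, 1, 0, 0, 0.06, 0, 0, 0, 1]

```text
t: 10.7
tcp_pos: [0.5399, -0.34, 0.1073]
tool_rot: [-0.071, 0.997, -0.001, 0.001]
force: [0.2, 0.2, 0.3]
finger_gap: 1.003
gripper_force: 0.0
```

```bash
python3 -c "
from h import *
show()
p=manip.snapshot('wrist')
for b in bars(p): print(*b)
go(.539,-.336,.004,188.4)"
```

```text
t 10.7 tcp [ 0.5399 -0.34    0.1073] yaw/tilt/roll [-1.718e+02  1.000e-01  1.000e-01] F [0.22 0.24 0.27] M [-0.009 -0.026 -0.006] gap 1.003 gf 0.0 q6 -2.45
0.75 [ 0.3716 -0.1937] [ 372.8 -193. ] [26.6 43.4] -71.1 [ 7 36 35] 2481 [581.  21.]
0.71 [ 0.6222 -0.4628] [ 645.4 -448.9] [148.8  43.2] 38.1 [83 13 11] 4258 [157. 310.]
0.55 [ 0.5346 -0.3375] [ 540.3 -336.6] [145.7  25.1] 8.6 [89 54 29] 6217 [327. 227.]
0.47 [ 0.6452 -0.0933] [611.2 -84.7] [103.9 296.7] -8.7 [38 30 25] 5301 [586. 382.]
turn [ 0.0019 -0.0016 -0.0002] rows 1.0 shift after [-0.0064 -0.0063  0.195 ] shift now [-0.0083 -0.0085  0.1948] rows 3.0
```

Request:
servo_tool:
  commands: [0, 0, 0, 0, 0, 0, 1, 0, 0, 0, 0, 0, 0, 1]

```text
t: 10.97
tcp_pos: [0.5403, -0.3358, 0.1088]
tool_rot: [-0.074, 0.997, -0.0, 0.0]
force: [-0.3, -0.8, 0.2]
finger_gap: 1.003
gripper_force: 0.0
```

```bash
python3 -c "
from h import *
show()
go(.539,-.337,.004,188.4)"
```

```text
t 10.97 tcp [ 0.5403 -0.3358  0.1088] yaw/tilt/roll [-171.5    0.     0. ] F [-0.29 -0.78  0.15] M [-0.043 -0.021 -0.035] gap 1.003 gf 0.0 q6 -2.45
turn [-0.      0.      0.0002] rows 1.0 shift after [ 0.003  -0.002   0.2097] shift now [ 0.0031 -0.002   0.2097] rows 3.0
```

Request:
servo_tool:
  commands: [0.003, -0.002, 0.06, 0, 0, 0, 1, 0, 0, 0.06, 0, 0, 0, 1, 0, 0, 0.045, 0, 0, 0, 1, 0, 0, 0.03, 0, 0, 0, 1, 0, 0, 0.0145, 0, 0, 0, 1, 0, 0, 0, 0, 0, 0, 1, 0, 0, 0, 0, 0, 0, -1, 0, 0, 0, 0, 0, 0, -1, 0, 0, 0, 0, 0, 0, -1, 0, 0, 0, 0, 0, 0, -1, 0, 0, 0, 0, 0, 0, -1, 0, 0, 0, 0, 0, 0, -1]
  force: 100

```text
t: 11.97
tcp_pos: [0.5387, -0.3373, 0.0053]
tool_rot: [-0.073, 0.997, -0.0, 0.0]
force: [-0.9, 1.2, 5.9]
finger_gap: 0.234
gripper_force: 97.9
```

Request:
servo_tool:
  commands: [0, 0, 0, 0, 0, 0, -1, 0, 0, -0.03, 0, 0, 0, -1, 0, 0, -0.05, 0, 0, 0, -1, 0, 0, -0.06, 0, 0, 0, -1, 0, 0, -0.08, 0, 0, 0, -1, 0, 0, -0.08, 0, 0, 0, -1, 0, 0, -0.03, 0, 0, 0, -1, 0, 0, 0, 0, 0, 0, -1, 0, 0, 0, 0, 0, 0, -1, 0, 0, 0, 0, 0, 0, -1, 0, 0, 0, 0, 0, 0, -1]

```text
t: 12.88
tcp_pos: [0.5365, -0.3355, 0.1658]
tool_rot: [-0.073, 0.997, 0.002, -0.002]
force: [-0.2, 0.8, -4.7]
finger_gap: 0.225
gripper_force: 98.5
```

```bash
python3 -c "
from h import *
show()
go(.567,.0245,.17,-.6);go(.567,.0245,.17,179.4)"
```

```text
t 12.88 tcp [ 0.5365 -0.3355  0.1658] yaw/tilt/roll [-171.6   -0.2   -0.3] F [-0.23  0.76 -4.74] M [ 0.013 -0.125  0.01 ] gap 0.225 gf 98.5 q6 -2.45
turn [ 0.001   0.0011 -0.4749] rows 24.0 shift after [ 0.0534 -0.7206 -0.0084] shift now [-0.1656  0.7034 -0.0056] rows 9.0
turn [ 0.0007 -0.0007  0.025 ] rows 2.0 shift after [-0.0534  0.7206 -0.0084] shift now [-0.1656  0.7034 -0.0056] rows 9.0
```

Request:
servo_tool:
  commands: [-0.0184, 0.0782, 0, 0, 0, 0, -1, -0.0184, 0.0782, 0, 0, 0, 0, -1, -0.0184, 0.0782, 0, 0, 0, 0, -1, -0.0184, 0.0782, 0, 0, 0, 0, -1, -0.0184, 0.0782, 0, 0, 0, 0, -1, -0.0184, 0.0782, 0, 0, 0, 0, -1, -0.0184, 0.0782, 0, 0, 0, 0, -1, -0.0184, 0.0782, 0, 0, 0, 0, -1, -0.0184, 0.0782, 0, 0, 0, 0, -1, 0, 0, 0, 0, 0, 0.01944, -1, 0, 0, 0, 0, 0, 0.01944, -1, 0, 0, 0, 0, 0, 0.01944, -1]

```text
t: 13.88
tcp_pos: [0.5673, 0.0248, 0.1666]
tool_rot: [0.111, 0.994, -0.0, -0.002]
force: [-0.1, 0.1, -2.9]
finger_gap: 0.23
gripper_force: 99.0
```

Request:
servo_tool:
  commands: [0, 0, 0, 0, 0, 0.01944, -1, 0, 0, 0, 0, 0, 0.01944, -1, 0, 0, 0, 0, 0, 0.01944, -1, 0, 0, 0, 0, 0, 0.01944, -1, 0, 0, 0, 0, 0, 0.01944, -1, 0, 0, 0, 0, 0, 0.01944, -1, 0, 0, 0, 0, 0, 0.01944, -1, 0, 0, 0, 0, 0, 0.01944, -1, 0, 0, 0, 0, 0, 0.01944, -1, 0, 0, 0, 0, 0, 0.01944, -1, 0, 0, 0, 0, 0, 0.01944, -1, 0, 0, 0, 0, 0, 0.01944, -1]

```text
t: 14.88
tcp_pos: [0.5671, 0.0233, 0.1665]
tool_rot: [0.748, 0.663, -0.002, -0.002]
force: [0.1, -0.5, -3.4]
finger_gap: 0.228
gripper_force: 99.0
```

Request:
servo_tool:
  commands: [0, 0, 0, 0, 0, 0.01944, -1, 0, 0, 0, 0, 0, 0.01944, -1, 0, 0, 0, 0, 0, 0.01944, -1, 0, 0, 0, 0, 0, 0.01944, -1, 0, 0, 0, 0, 0, 0.01944, -1, 0, 0, 0, 0, 0, 0.01944, -1, 0, 0, 0, 0, 0, 0.01944, -1, 0, 0, 0, 0, 0, 0.01944, -1, 0, 0, 0, 0, 0, 0.01944, -1, 0, 0, 0, 0, 0, 0.01944, -1, 0, 0, 0, 0, 0, 0.01944, -1, 0, 0, 0, 0, 0, 0.01944, -1]

```text
t: 15.88
tcp_pos: [0.5668, 0.0234, 0.1664]
tool_rot: [1.0, -0.008, -0.003, -0.0]
force: [-0.1, 0.3, -3.9]
finger_gap: 0.23
gripper_force: 99.0
```

Request:
servo_tool:
  commands: [0, 0, 0, 0, 0, 0, -1, 0, 0, 0, 0, 0, 0, -1, 0, 0, 0, 0, 0, 0, -1]

```text
t: 16.13
tcp_pos: [0.5678, 0.0233, 0.1676]
tool_rot: [1.0, -0.003, -0.001, -0.0]
force: [0.3, -0.1, -4.1]
finger_gap: 0.233
gripper_force: 99.0
```

```bash
python3 -c "
from h import *
show()
go(.567,.0245,.1655,-.6)
go(.567,.0245,.039,-.6,11)
p=manip.snapshot('side'); cv2.imwrite('pics/s3.png',cv2.resize(p['img'][180:350,220:420,::-1],None,fx=3.5,fy=3.5))"
```

```text
t 16.13 tcp [0.5678 0.0233 0.1676] yaw/tilt/roll [-0.4  0.2  0. ] F [ 0.26 -0.06 -4.14] M [0.006 0.092 0.001] gap 0.233 gf 99.0 q6 1.42
turn [-0.0001  0.0004  0.0006] rows 1.0 shift after [-0.0016 -0.0023  0.0043] shift now [-0.0015 -0.0023  0.0043] rows 1.0
turn [ 0.     -0.0301  0.0006] rows 2.0 shift after [ 0.0476 -0.0023  0.2528] shift now [-0.0009 -0.0023  0.2573] rows 4.0
```

View pics/s3.png

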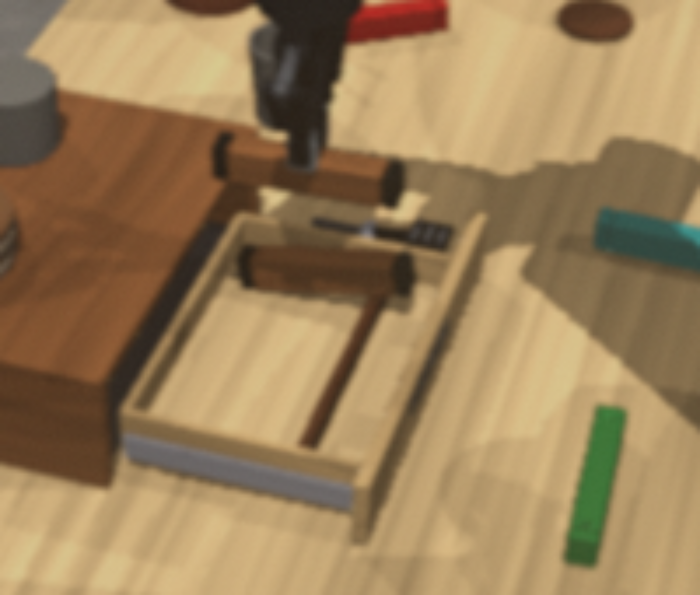

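The side view shows the second bar held level above the tray at (308,170), with bar 1 below it sloping as wanted.

Request:
servo_tool:
  commands: [0, 0, 0, 0, -0.015, 0.0003, -1, 0, 0, 0, 0, -0.015, 0.0003, -1, 0.0108, -0.0023, 0.055, 0, 0, 0, -1, 0.0108, 0, 0.055, 0, 0, 0, -1, 0.0108, 0, 0.055, 0, 0, 0, -1, 0.006, 0, 0.035, 0, 0, 0, -1, 0.004, 0, 0.025, 0, 0, 0, -1, 0.0034, 0, 0.015, 0, 0, 0, -1, 0.0014, 0, 0.008, 0, 0, 0, -1, 0, 0, 0, 0, 0, 0, -1, 0, 0, 0, 0, 0, 0, -1, 0, 0, 0, 0, 0, 0, -1]

```text
t: 17.18
tcp_pos: [0.5697, 0.0242, 0.0438]
tool_rot: [0.996, -0.006, -0.093, -0.0]
force: [0.6, 0.4, -3.4]
finger_gap: 0.229
gripper_force: 99.0
```

```bash
python3 -c "
from h import *
show()
go(.567,.0245,.039,-.6,11)"
```

```text
t 17.18 tcp [0.5697 0.0242 0.0438] yaw/tilt/roll [-0.7 10.6 -0. ] F [ 0.65  0.37 -3.37] M [ 0.018 -0.126 -0.024] gap 0.229 gf 99.0 q6 1.46
turn [ 0.     -0.001  -0.0004] rows 1.0 shift after [-0.0034 -0.0005  0.0105] shift now [-0.0035 -0.0005  0.0105] rows 1.0
```

Request:
servo_tool:
  commands: [-0.0035, 0, 0.01, 0, 0, 0, -1, 0, 0, 0, 0, 0, 0, -1, 0, 0, 0, 0, 0, 0, -1]

```text
t: 17.43
tcp_pos: [0.5663, 0.0243, 0.0386]
tool_rot: [0.996, -0.006, -0.093, -0.0]
force: [0.4, -0.6, -3.2]
finger_gap: 0.229
gripper_force: 99.2
```

Request:
servo_tool:
  commands: [0, 0, 0, 0, 0, 0, -0.26, 0, 0, 0, 0, 0, 0, -0.26, 0, 0, 0, 0, 0, 0, -0.26, 0, 0, 0, 0, 0, 0, -0.26, 0, 0, -0.02, 0, 0, 0, -0.26, 0, 0, -0.04, 0, 0, 0, -0.26, 0, 0, -0.07, 0, 0, 0, -0.26, 0, 0, -0.08, 0, 0, 0, -0.26, 0, 0, -0.08, 0, 0.0148, 0, 1, 0, 0, -0.04, 0, 0.0148, 0, 1, 0, 0, 0, 0, 0, 0, 1, 0, 0, 0, 0, 0, 0, 1]

```text
t: 18.43
tcp_pos: [0.5949, 0.0242, 0.2031]
tool_rot: [1.0, -0.006, 0.0, 0.0]
force: [0.5, 0.6, -0.1]
finger_gap: 0.915
gripper_force: 0.0
```

```bash
python3 -c "
from h import *
show()
p=manip.snapshot('side'); cv2.imwrite('pics/s4.png',cv2.resize(p['img'][220:350,220:400,::-1],None,fx=4.4,fy=4.4))
p=manip.snapshot('top')
for b in bars(p): print(*b)
go(.3995,.3408,.1,-10.6)"
```

```text
t 18.43 tcp [0.5949 0.0242 0.2031] yaw/tilt/roll [-0.7 -0.  -0. ] F [ 0.46  0.56 -0.13] M [-0.026  0.059  0.016] gap 0.915 gf 0.0 q6 1.44
0.9 [ 0.5595 -0.0267] [563.5 -27.3] [ 25.1 126.6] -1.1 [122  85  56] 579 [324. 229.]
0.85 [ 0.6433 -0.4487] [ 644.2 -448.5] [138.6  34.3] 34.0 [150  37  35] 774 [504. 192.]
0.72 [0.5632 0.3919] [563.2 392.5] [ 34.3 138.9] -6.3 [103  72  47] 769 [145. 229.]
0.48 [0.5817 0.0321] [581.   31.8] [11.7 51.2] -6.7 [154 104  68] 104 [299. 220.]
turn [0.0001 0.0008 0.0274] rows 2.0 shift after [-0.4998 -0.5509  0.1986] shift now [-0.3972 -0.6283  0.2006] rows 10.0
```

View pics/s4.png

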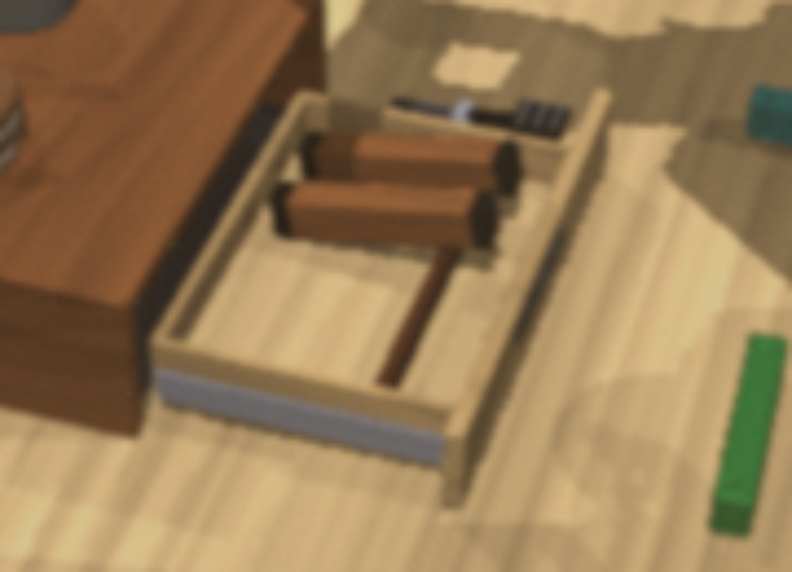

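Both bars lie properly sloped in the tray. Next is bar C on the left.

Request:
servo_tool:
  commands: [0, 0, 0, 0, 0, 0.0137, 1, 0, 0, 0, 0, 0, 0.0137, 1, -0.05, -0.0551, 0.012, 0, 0, 0, 1, -0.05, -0.0551, 0.012, 0, 0, 0, 1, -0.05, -0.0551, 0.012, 0, 0, 0, 1, -0.05, -0.0551, 0.012, 0, 0, 0, 1, -0.05, -0.0551, 0.012, 0, 0, 0, 1, -0.05, -0.0551, 0.012, 0, 0, 0, 1, -0.05, -0.0551, 0.012, 0, 0, 0, 1, -0.05, -0.0551, 0.012, 0, 0, 0, 1, -0.05, -0.0551, 0.012, 0, 0, 0, 1, -0.05, -0.0551, 0.012, 0, 0, 0, 1]

```text
t: 19.58
tcp_pos: [0.3983, 0.3419, 0.1387]
tool_rot: [0.996, -0.093, -0.003, 0.001]
force: [0.1, -1.1, -0.0]
finger_gap: 0.998
gripper_force: 0.0
```

Request:
servo_tool:
  commands: [0, 0, 0.03, 0, 0, 0, 1, 0, 0, 0, 0, 0, 0, 1, 0, 0, 0, 0, 0, 0, 1, 0, 0, 0, 0, 0, 0, 1]

```text
t: 19.92
tcp_pos: [0.4004, 0.3403, 0.1251]
tool_rot: [0.996, -0.093, -0.002, 0.001]
force: [-0.4, -0.6, -0.3]
finger_gap: 1.004
gripper_force: 0.0
```

```bash
python3 -c "
from h import *
show()
for n in ('wrist','top'):
  p=manip.snapshot(n); print(n)
  for b in bars(p): print(*b)
go(.3995,.3408,.004,-10.6)"
```

```text
t 19.92 tcp [0.4004 0.3403 0.1251] yaw/tilt/roll [-10.7   0.2  -0.1] F [-0.39 -0.64 -0.28] M [ 0.018 -0.017  0.028] gap 1.004 gf 0.0 q6 2.25
wrist
0.73 [0.4004 0.3376] [395.6 338.5] [ 26.3 145.8] -10.7 [83 51 28] 5562 [323. 224.]
0.66 [0.3244 0.1312] [323.6 132.6] [ 40.4 103. ] -89.2 [15 47 18] 4934 [581. 268.]
0.57 [0.5325 0.3932] [531.1 393.3] [30.6 85.9] -5.3 [78 47 25] 5373 [212.  62.]
top
0.82 [ 0.3105 -0.1872] [ 313.  -187.4] [ 27.4 144.7] -1.0 [ 52 121 116] 723 [396. 338.]
0.71 [ 0.5705 -0.0257] [572.8 -26.3] [ 27.  145.6] -1.1 [105  74  49] 717 [324. 224.]
0.71 [0.5612 0.392 ] [562.  391.2] [ 35.6 141.1] -6.7 [87 60 39] 819 [145. 230.]
0.67 [ 0.6443 -0.4485] [ 644.1 -448.3] [138.7  34. ] 33.9 [128  31  29] 780 [504. 192.]
0.63 [0.4076 0.3385] [400.8 340.4] [ 33.1 143.1] -10.4 [77 54 36] 613 [166. 296.]
0.57 [0.3272 0.1085] [327.  109.5] [ 26.3 137.5] -87.7 [30 70 37] 676 [265. 332.]
turn [ 0.      0.0003 -0.0003] rows 1.0 shift after [-0.003  -0.0007  0.2444] shift now [-0.0026 -0.0008  0.2444] rows 3.0
```

Request:
servo_tool:
  commands: [-0.002, 0.002, 0.07, 0, 0, 0, 1, 0, 0, 0.07, 0, 0, 0, 1, 0, 0, 0.05, 0, 0, 0, 1, 0, 0, 0.03, 0, 0, 0, 1, 0, 0, 0.022, 0, 0, 0, 1, 0, 0, 0, 0, 0, 0, 1, 0, 0, 0, 0, 0, 0, -1, 0, 0, 0, 0, 0, 0, -1, 0, 0, 0, 0, 0, 0, -1, 0, 0, 0, 0, 0, 0, -1, 0, 0, 0, 0, 0, 0, -1, 0, 0, 0, 0, 0, 0, -1]
  force: 100

```text
t: 21.12
tcp_pos: [0.3987, 0.3402, 0.0061]
tool_rot: [0.996, -0.092, -0.001, -0.0]
force: [-0.3, -1.8, 7.4]
finger_gap: 0.227
gripper_force: 97.9
```

Request:
servo_tool:
  commands: [0, 0, 0, 0, 0, 0, -1, 0, 0, -0.03, 0, 0, 0, -1, 0, 0, -0.05, 0, 0, 0, -1, 0, 0, -0.06, 0, 0, 0, -1, 0, 0, -0.08, 0, 0, 0, -1, 0, 0, -0.08, 0, 0, 0, -1, 0, 0, -0.03, 0, 0, 0, -1, 0, 0, 0, 0, 0, 0, -1, 0, 0, 0, 0, 0, 0, -1, 0, 0, 0, 0, 0, 0, -1, 0, 0, 0, 0, 0, 0, -1]

```text
t: 22.03
tcp_pos: [0.3968, 0.3391, 0.1674]
tool_rot: [0.996, -0.092, -0.004, 0.002]
force: [-0.0, -0.4, -4.1]
finger_gap: 0.223
gripper_force: 98.5
```

```bash
python3 -c "
from h import *
show()
go(.567,.0785,.17,-.6);go(.567,.0785,.17,179.4)"
```

```text
t 22.03 tcp [0.3968 0.3391 0.1674] yaw/tilt/roll [-10.6   0.4  -0.2] F [-0.02 -0.39 -4.09] M [-0.007  0.159  0.022] gap 0.223 gf 98.5 q6 2.25
turn [ 0.0006  0.0011 -0.0278] rows 2.0 shift after [ 0.3458  0.5176 -0.0051] shift now [ 0.4304  0.4496 -0.0062] rows 8.0
turn [ 0.0017 -0.0009  0.4722] rows 24.0 shift after [-0.3458 -0.5176 -0.0051] shift now [ 0.4304  0.4496 -0.0062] rows 8.0
```

Heavy end is already toward +x, so no flip.

Request:
servo_tool:
  commands: [0, 0, 0, 0, 0, -0.0139, -1, 0, 0, 0, 0, 0, -0.0139, -1, 0.0432, 0.0647, 0, 0, 0, 0, -1, 0.0432, 0.0647, 0, 0, 0, 0, -1, 0.0432, 0.0647, 0, 0, 0, 0, -1, 0.0432, 0.0647, 0, 0, 0, 0, -1, 0.0432, 0.0647, 0, 0, 0, 0, -1, 0.0432, 0.0647, 0, 0, 0, 0, -1, 0.0432, 0.0647, 0, 0, 0, 0, -1, 0.0432, 0.0647, 0, 0, 0, 0, -1, 0, 0, 0, 0, 0, 0, -1, 0, 0, 0, 0, 0, 0, -1]

```text
t: 23.03
tcp_pos: [0.5691, 0.0771, 0.1671]
tool_rot: [1.0, -0.007, -0.003, 0.0]
force: [-0.3, 0.4, -3.8]
finger_gap: 0.227
gripper_force: 98.9
```

```bash
python3 -c "
from h import *
show()
go(.567,.0785,.045,-.6,11)"
```

```text
t 23.03 tcp [0.5691 0.0771 0.1671] yaw/tilt/roll [-0.9  0.3 -0. ] F [-0.31  0.44 -3.76] M [0.053 0.159 0.017] gap 0.227 gf 98.9 q6 1.53
turn [-0.     -0.0296 -0.0007] rows 2.0 shift after [ 0.0425 -0.0027  0.2404] shift now [-0.0027 -0.0028  0.2441] rows 3.0
```

Request:
servo_tool:
  commands: [0, 0, 0, 0, -0.015, -0.0003, -1, 0, 0, 0, 0, -0.015, -0.0003, -1, 0.0096, -0.0027, 0.055, 0, 0, 0, -1, 0.0096, 0, 0.055, 0, 0, 0, -1, 0.0096, 0, 0.055, 0, 0, 0, -1, 0.006, 0, 0.035, 0, 0, 0, -1, 0.004, 0, 0.025, 0, 0, 0, -1, 0.003, 0, 0.015, 0, 0, 0, -1, 0, 0, 0, 0, 0, 0, -1, 0, 0, 0, 0, 0, 0, -1, 0, 0, 0, 0, 0, 0, -1]

```text
t: 23.95
tcp_pos: [0.5676, 0.081, 0.0487]
tool_rot: [0.996, -0.003, -0.094, -0.0]
force: [0.3, -0.6, -3.4]
finger_gap: 0.229
gripper_force: 99.0
```

```bash
python3 -c "
from h import *
show()
go(.567,.0785,.0395,-.6,11)"
```

```text
t 23.95 tcp [0.5676 0.081  0.0487] yaw/tilt/roll [-0.4 10.8 -0. ] F [ 0.25 -0.57 -3.44] M [-0.016 -0.142 -0.016] gap 0.229 gf 99.0 q6 1.53
turn [ 0.0001 -0.0005  0.0006] rows 1.0 shift after [0.0024 0.005  0.0182] shift now [0.0023 0.005  0.0182] rows 1.0
```

Request:
servo_tool:
  commands: [0.0012, 0.0045, 0.009, 0, 0, 0, -1, 0.0012, 0, 0.009, 0, 0, 0, -1, 0, 0, 0, 0, 0, 0, -1, 0, 0, 0, 0, 0, 0, -1]

```text
t: 24.28
tcp_pos: [0.5669, 0.0782, 0.0394]
tool_rot: [0.996, -0.003, -0.094, -0.0]
force: [-0.0, -0.6, 0.6]
finger_gap: 0.224
gripper_force: 99.7
```

Request:
servo_tool:
  commands: [0, 0, 0, 0, 0, 0, -0.26, 0, 0, 0, 0, 0, 0, -0.26, 0, 0, 0, 0, 0, 0, -0.26, 0, 0, 0, 0, 0, 0, -0.26, 0, 0, -0.02, 0, 0, 0, -0.26, 0, 0, -0.04, 0, 0, 0, -0.26, 0, 0, -0.07, 0, 0, 0, -0.26, 0, 0, -0.08, 0, 0, 0, -0.26, 0, 0, -0.08, 0, 0.0148, 0, 1, 0, 0, -0.04, 0, 0.0148, 0, 1, 0, 0, 0, 0, 0, 0, 1, 0, 0, 0, 0, 0, 0, 1]

```text
t: 25.28
tcp_pos: [0.5953, 0.0786, 0.2035]
tool_rot: [1.0, -0.003, -0.001, 0.0]
force: [0.3, -0.4, 0.4]
finger_gap: 0.913
gripper_force: 0.0
```

```bash
python3 -c "
from h import *
show()
p=manip.snapshot('side'); cv2.imwrite('pics/s5.png',cv2.resize(p['img'][220:350,220:400,::-1],None,fx=4.4,fy=4.4))
p=manip.snapshot('top')
for b in bars(p): print(*b)
go(.5625,.391,.1,-6.4)"
```

```text
t 25.28 tcp [0.5953 0.0786 0.2035] yaw/tilt/roll [-0.4  0.1 -0. ] F [ 0.29 -0.4   0.36] M [-0.007 -0.02   0.005] gap 0.913 gf 0.0 q6 1.52
0.74 [ 0.6445 -0.4481] [ 644.3 -448.7] [136.   32.6] 33.9 [151  36  35] 719 [504. 192.]
0.72 [0.5602 0.3918] [561.8 392. ] [ 32.  141.2] -6.3 [100  70  46] 772 [145. 230.]
0.72 [ 0.3137 -0.1875] [ 314.1 -188.5] [ 29.6 142.4] -2.4 [ 49 113 108] 773 [396. 337.]
0.71 [0.5808 0.1265] [582.9 126.6] [21.6 49.9] -10.2 [147 103  68] 179 [258. 220.]
0.67 [0.5628 0.0281] [565.2  28.2] [ 24.1 124.7] -1.5 [121  83  55] 556 [300. 228.]
0.59 [0.3283 0.0806] [328.4  81. ] [26.4 84.7] -86.8 [ 57 121  68] 434 [278. 331.]
0.56 [ 0.5733 -0.0259] [574.  -25.1] [ 25.2 143. ] -0.5 [109  77  52] 707 [324. 223.]
turn [0.     0.0013 0.0167] rows 1.0 shift after [-0.1342 -0.6142  0.1994] shift now [-0.0676 -0.6248  0.2   ] rows 8.0
```

View pics/s5.png

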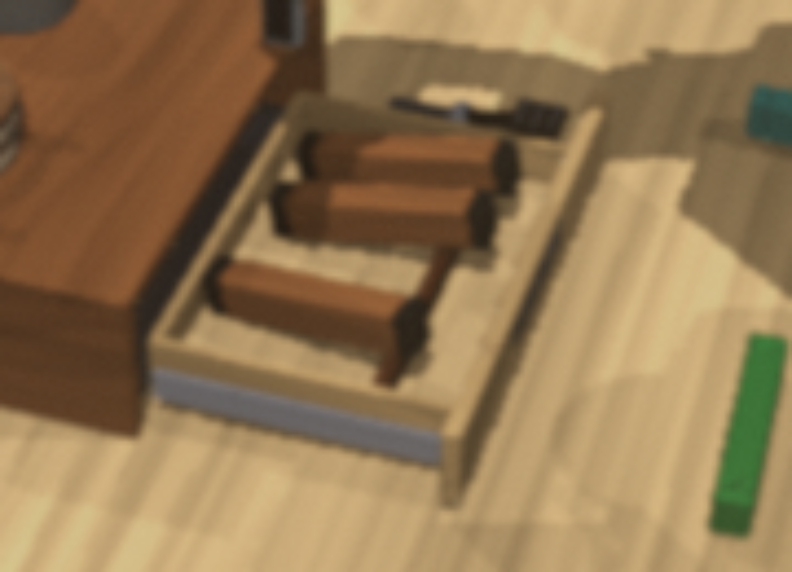

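The side view shows bars A and B where I put them. Bar C has been knocked left and skewed, centred at about (318,305), but it's still propped on the rail. I'll measure it once the arm is clear and fetch D now.

Request:
servo_tool:
  commands: [0, 0, 0, 0, 0, 0.0167, 1, -0.0168, -0.0768, 0.014, 0, 0, 0, 1, -0.0168, -0.0768, 0.014, 0, 0, 0, 1, -0.0168, -0.0768, 0.014, 0, 0, 0, 1, -0.0168, -0.0768, 0.014, 0, 0, 0, 1, -0.0168, -0.0768, 0.014, 0, 0, 0, 1, -0.0168, -0.0768, 0.014, 0, 0, 0, 1, -0.0168, -0.0768, 0.014, 0, 0, 0, 1, -0.0168, -0.0768, 0.014, 0, 0, 0, 1, 0, 0, 0.02, 0, 0, 0, 1, 0, 0, 0, 0, 0, 0, 1, 0, 0, 0, 0, 0, 0, 1]

```text
t: 26.43
tcp_pos: [0.5614, 0.3903, 0.1322]
tool_rot: [0.998, -0.055, -0.005, 0.002]
force: [0.5, -0.6, 0.2]
finger_gap: 1.0
gripper_force: 0.0
```

```bash
python3 -c "
from h import *
show()
for n in ('wrist','top'):
  p=manip.snapshot(n); print(n)
  for b in bars(p,.017 if n=='wrist' else .03): print(*b)
cv2.imwrite('pics/tray2.png',cv2.resize(p['img'][165:285,205:375,::-1],None,fx=4.7,fy=4.7,interpolation=cv2.INTER_CUBIC))
go(.5625,.391,.004,-6.4)"
```

```text
t 26.43 tcp [0.5614 0.3903 0.1322] yaw/tilt/roll [-6.4  0.5 -0.2] F [ 0.52 -0.56  0.21] M [-0.014  0.035  0.005] gap 1.0 gf 0.0 q6 2.12
wrist
0.73 [0.5614 0.3897] [556.1 390.2] [ 25.3 146. ] -5.7 [82 50 27] 5174 [320. 222.]
0.55 [0.348  0.0973] [347.9  96. ] [15.4  6.1] 36.5 [ 7 23  8] 53 [636. 399.]
top
0.87 [0.5851 0.1177] [585.1 117.9] [ 32.2 144.6] -13.0 [81 56 37] 803 [261. 218.]
0.78 [ 0.3153 -0.1856] [ 315.5 -185.6] [ 27.1 140.9] -1.7 [ 51 118 113] 772 [396. 337.]
0.67 [0.5596 0.3863] [561.9 386.8] [ 35.6 141.3] -6.6 [81 58 38] 749 [146. 230.]
0.63 [ 0.5731 -0.0264] [572.5 -27.4] [ 24.9 141.4] -0.7 [102  71  46] 683 [324. 223.]
0.62 [0.3281 0.1079] [328.2 108.1] [ 26.3 140.4] -87.1 [36 78 42] 730 [265. 332.]
0.57 [0.5718 0.0267] [571.9  27. ] [ 25.  143.8] -1.4 [98 68 45] 711 [301. 223.]
0.57 [ 0.644  -0.4423] [ 643.7 -442.4] [136.2  32. ] 33.5 [126  28  27] 730 [503. 191.]
turn [ 0.0001  0.0008 -0.0004] rows 1.0 shift after [-0.0024 -0.0025  0.2626] shift now [-0.0012 -0.0027  0.2626] rows 4.0
```

View pics/tray2.png

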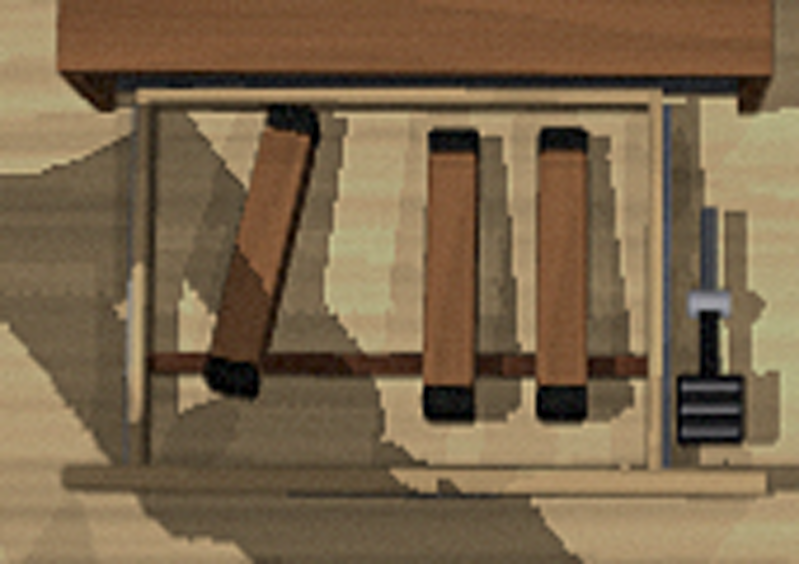

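The top crop shows A at (562,275) and B at (452,275) straight. C at (263,250) is skewed about 13° and up against the rear wall. That's within tolerance but crowds the slot for D, so I'll straighten C first at y = 0.1315.

```bash
python3 -c "
from h import *
go(.580,.116,.13,-12.5,0);go(.580,.116,.13,-12.5,10)"
```

```text
turn [0.0001 0.0008 0.0166] rows 1.0 shift after [0.1506 0.5271 0.0106] shift now [0.095  0.5399 0.0105] rows 7.0
turn [ 0.0016 -0.027   0.0165] rows 2.0 shift after [ 0.1501  0.5271 -0.0157] shift now [0.095  0.5399 0.0105] rows 7.0
```

Request:
servo_tool:
  commands: [0.0136, 0.0771, 0.0015, 0, 0, 0, 0.2, 0.0136, 0.0771, 0.0015, 0, 0, 0, 0.2, 0.0136, 0.0771, 0.0015, 0, 0, 0, 0.2, 0.0136, 0.0771, 0.0015, 0, 0, 0, 0.2, 0.0136, 0.0771, 0.0015, 0, 0, 0, 0.2, 0.0136, 0.0771, 0.0015, 0, 0, 0, 0.2, 0.0136, 0.0771, 0.0015, 0, 0, 0, 0.2, 0, 0, 0, 0.0008, -0.0135, 0.0083, 0.2, 0, 0, 0, 0.0008, -0.0135, 0.0083, 0.2, 0, 0, 0, 0, 0, 0, 0.2, 0, 0, 0, 0, 0, 0, 0.2, 0, 0, 0, 0, 0, 0, 0.2]

```text
t: 27.63
tcp_pos: [0.5791, 0.1175, 0.1298]
tool_rot: [0.99, -0.107, -0.086, -0.009]
force: [-1.5, 0.1, -0.3]
finger_gap: 0.601
gripper_force: 0.0
```

```bash
python3 -c "
from h import *
show()
p=manip.snapshot('wrist')
for b in bars(p,.03): print(*b)
go(.580,.116,.041,-12.5,10)"
```

```text
t 27.63 tcp [0.5791 0.1175 0.1298] yaw/tilt/roll [-12.4  10.    0. ] F [-1.5   0.07 -0.31] M [-0.002 -0.027  0.012] gap 0.601 gf 0.0 q6 1.76
0.9 [0.5618 0.373 ] [561.5 375.2] [ 50.  145.9] -13.4 [72 45 24] 6287 [ 35. 285.]
0.82 [ 0.3037 -0.1582] [ 306.1 -155. ] [119.4  17.7] 9.0 [17 57 54] 741 [633. 396.]
0.68 [0.5753 0.1141] [565.7 116.5] [ 28.1 168.9] -11.8 [122  77  43] 7169 [325. 208.]
0.65 [ 0.5615 -0.04  ] [550.3 -40.8] [174.7  42.6] 5.9 [68 42 24] 11308 [531. 184.]
0.64 [0.5618 0.0166] [551.2  15.9] [172.4  34.8] 2.9 [96 59 33] 8945 [455. 199.]
0.53 [0.367  0.1011] [368.6 102.7] [27.5 15.5] 74.7 [28 52 25] 133 [381. 396.]
turn [0.0001 0.     0.0005] rows 1.0 shift after [0.0345 0.0038 0.1744] shift now [0.0346 0.0038 0.1744] rows 3.0
```

Request:
servo_tool:
  commands: [0.012, 0.0045, 0.06, 0, 0, 0, 0.2, 0.0115, 0, 0.058, 0, 0, 0, 0.2, 0.007, 0, 0.036, 0, 0, 0, 0.2, 0.004, 0, 0.0204, 0, 0, 0, 0.2, 0, 0, 0, 0, 0, 0, 0.2, 0, 0, 0, 0, 0, 0, -1, 0, 0, 0, 0, 0, 0, -1, 0, 0, 0, 0, 0, 0, -1, 0, 0, 0, 0, 0, 0, -1, 0, 0, 0, 0, 0, 0, -1, 0, 0, 0, 0, 0, 0, -1]
  force: 100

```text
t: 28.65
tcp_pos: [0.5815, 0.1151, 0.0415]
tool_rot: [0.99, -0.108, -0.086, -0.01]
force: [0.5, 0.1, -0.1]
finger_gap: 0.001
gripper_force: 0.0
```

Request:
servo_tool:
  commands: [-0.005, 0, -0.025, 0, 0, 0, -1, -0.01, 0, -0.05, 0, 0, 0, -1, -0.01, 0, -0.05, 0, 0, 0, -1, 0, 0, 0, 0, 0, -0.0165, -1, 0, 0, 0, 0, 0, -0.0165, -1, 0, 0, 0, 0, 0, 0, -1, 0, 0, 0, 0, 0, 0, -1, 0, 0, 0, 0, 0, 0, -1]

```text
t: 29.32
tcp_pos: [0.5795, 0.1154, 0.1047]
tool_rot: [0.996, -0.006, -0.085, -0.018]
force: [0.7, -0.4, -1.1]
finger_gap: 0.003
gripper_force: 0.0
```

```bash
python3 -c "
from h import *
show()
go(.567,.1315,.045,-.6,11);go(.567,.1315,.1,-.6,11)"
```

```text
t 29.32 tcp [0.5795 0.1154 0.1047] yaw/tilt/roll [-0.5  9.8  2.1] F [ 0.7  -0.41 -1.13] M [-0.04  -0.107  0.017] gap 0.003 gf 0.0 q6 1.55
turn [-0.0057 -0.0033  0.0004] rows 1.0 shift after [-0.0022 -0.032   0.1221] shift now [-0.0046 -0.0276  0.1231] rows 2.0
turn [-0.0057 -0.0033  0.0004] rows 1.0 shift after [-0.0232 -0.032   0.0141] shift now [-0.0234 -0.0315  0.0148] rows 1.0
```

```bash
python3 -c "
from h import *
p=manip.snapshot('top')
for b in bars(p,.03): print(*b)
a=cv2.resize(p['img'][165:285,205:375,::-1],None,fx=3,fy=3,interpolation=cv2.INTER_CUBIC)
p=manip.snapshot('side')
b=cv2.resize(p['img'][220:340,220:400,::-1],None,fx=3,fy=3)
c=np.zeros((360,800,3),np.uint8)
a=cv2.resize(a,(400,282)); b=cv2.resize(b,(400,267)); c[:282,:400]=a; c[:267,400:]=b
cv2.imwrite('pics/c1.png',c)"
```

```text
0.92 [0.5593 0.3873] [561.3 386.1] [ 35.5 141.7] -6.2 [105  75  50] 836 [145. 230.]
0.89 [0.3288 0.0949] [329.2  93.2] [ 26.5 106.6] -86.7 [ 61 128  72] 526 [271. 331.]
0.86 [ 0.5701 -0.0262] [572.5 -25.2] [ 24.8 141.4] -0.6 [83 58 39] 645 [324. 224.]
0.8 [ 0.3137 -0.186 ] [ 315.5 -185.6] [ 27.  140.9] -2.5 [ 60 144 140] 720 [396. 337.]
0.66 [ 0.6448 -0.4424] [ 643.  -443.1] [138.2  35.3] 33.9 [153  42  39] 803 [503. 191.]
0.64 [0.5715 0.0269] [571.9  27. ] [ 25.  143.8] -1.4 [105  73  49] 693 [301. 224.]
```

View pics/c1.png

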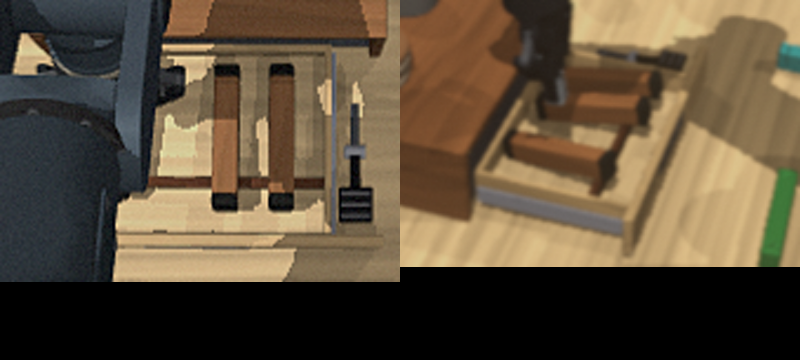

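The combined picture shows the right half of C, at about (560,150), still lying in the tray propped on the rail. The fingers closed without it. I'll measure it again numerically.

```bash
python3 -c "
from h import *
for n in ('wrist','side'):
  p=manip.snapshot(n); print(n)
  for d in manip.silhouettes(p,'bar2'):
    v,u=np.nonzero(d['pixels']); w=world(p,np.c_[u,v],.05)
    rect=cv2.boxPoints(cv2.minAreaRect(np.float32(np.c_[u,v])))
    print(round(d['conf'],2),len(u),[u.min(),u.max(),v.min(),v.max()],p['img'][d['pixels']].mean(0).astype(int),rect.astype(int).tolist(),world(p,rect,.05)[:,:2].round(3).tolist())
"
```

```text
wrist
0.76 1330 [np.int64(605), np.int64(639), np.int64(393), np.int64(458)] [15 68 67] [[605, 393], [639, 393], [639, 458], [605, 458]] [[0.438, -0.112], [0.438, -0.14], [0.352, -0.175], [0.352, -0.143]]
0.7 6680 [np.int64(297), np.int64(371), np.int64(120), np.int64(292)] [134  84  46] [[294, 291], [330, 114], [372, 122], [335, 299]] [[0.535, 0.136], [0.653, 0.11], [0.648, 0.087], [0.529, 0.107]]
0.62 2155 [np.int64(0), np.int64(32), np.int64(199), np.int64(318)] [39 25 14] [[0, 199], [32, 199], [32, 318], [0, 318]] [[0.604, 0.325], [0.604, 0.303], [0.507, 0.341], [0.506, 0.368]]
0.58 13147 [np.int64(504), np.int64(597), np.int64(138), np.int64(355)] [65 40 23] [[497, 350], [534, 128], [598, 139], [560, 361]] [[0.483, -0.015], [0.645, -0.003], [0.639, -0.04], [0.473, -0.066]]
0.56 10889 [np.int64(431), np.int64(505), np.int64(138), np.int64(355)] [98 61 34] [[426, 350], [451, 132], [506, 138], [481, 356]] [[0.482, 0.038], [0.643, 0.043], [0.639, 0.012], [0.477, -0.004]]
side
0.92 528 [np.int64(294), np.int64(338), np.int64(249), np.int64(264)] [82 57 36] [[293, 260], [294, 247], [3
[... 777 characters left out ...]
0, 236], [439, 247], [436, 262]] [[0.378, -0.112], [0.382, -0.184], [0.239, -0.172], [0.24, -0.101]]
0.62 1039 [np.int64(231), np.int64(291), np.int64(364), np.int64(397)] [117  83  53] [[227, 378], [233, 361], [294, 382], [288, 399]] [[0.616, 0.433], [0.623, 0.387], [0.477, 0.403], [0.475, 0.447]]
0.58 367 [np.int64(310), np.int64(348), np.int64(178), np.int64(192)] [145  53  40] [[309, 182], [347, 177], [349, 188], [311, 193]] [[0.689, -0.398], [0.579, -0.467], [0.557, -0.399], [0.664, -0.334]]
0.52 178 [np.int64(310), np.int64(348), np.int64(242), np.int64(251)] [62 53 42] [[309, 246], [310, 238], [348, 243], [347, 251]] [[0.588, -0.068], [0.595, -0.103], [0.487, -0.112], [0.482, -0.076]]
```

```bash
python3 -c "
from h import *
go(.583,.113,.105,-12.5,9.5); go(.583,.113,.04,-12.5,9.5)"
```

```text
turn [-0.0001  0.0015  0.0332] rows 2.0 shift after [ 0.0073  0.0033 -0.0026] shift now [ 0.0065  0.0047 -0.0027] rows 1.0
turn [-0.0001  0.0015  0.0332] rows 2.0 shift after [0.0288 0.0033 0.1256] shift now [0.0286 0.0094 0.1253] rows 2.0
```

Request:
servo_tool:
  commands: [0, 0, 0, 0, 0.0008, 0.0166, 0.2, 0, 0, 0, 0, 0.0008, 0.0166, 0.2, 0, 0, 0, 0, 0, 0, 0.2, 0, 0, 0, 0, 0, 0, 0.2, 0.0098, 0.0033, 0.042, 0, 0, 0, 0.2, 0.0095, 0, 0.042, 0, 0, 0, 0.2, 0.0095, 0, 0.042, 0, 0, 0, 0.2, 0, 0, 0, 0, 0, 0, 0.2, 0, 0, 0, 0, 0, 0, 0.2]

```text
t: 30.42
tcp_pos: [0.5822, 0.113, 0.0391]
tool_rot: [0.991, -0.108, -0.083, -0.009]
force: [0.1, 0.1, 0.2]
finger_gap: 0.604
gripper_force: 0.0
```

```bash
python3 -c "
from h import *
show()
p=manip.snapshot('wrist'); w=cv2.resize(p['img'][:,:,::-1],(400,300))
q=manip.snapshot('side'); s=cv2.resize(q['img'][220:340,240:400,::-1],(400,300),interpolation=cv2.INTER_CUBIC)
cv2.imwrite('pics/c2.png',np.hstack([w,s]))
for b in bars(p,.05): print(*b)"
```

```text
t 30.42 tcp [0.5822 0.113  0.0391] yaw/tilt/roll [-12.4   9.6   0. ] F [0.07 0.08 0.21] M [-0.055 -0.085 -0.004] gap 0.604 gf 0.0 q6 1.75
0.89 [0.5874 0.1119] [577.7 114.1] [ 27.8 141.4] -12.1 [138  86  48] 13204 [319. 276.]
0.8 [0.5396 0.3153] [537.8 315. ] [ 7.5 34.2] -36.7 [24 18 12] 288 [  4. 410.]
0.67 [ 0.5712 -0.0219] [552.2 -22.8] [181.8  31.4] 9.3 [55 34 19] 17505 [610. 249.]
0.61 [0.5899 0.0235] [557.9  21.8] [169.4  35.6] 6.8 [94 59 33] 17145 [511. 237.]
```

View pics/c2.png

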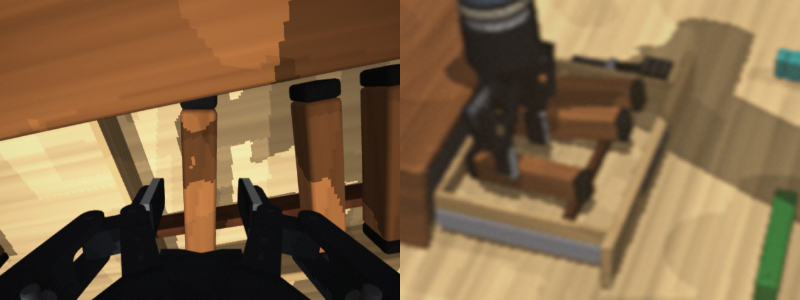

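Left (wrist view): the open fingers straddle C, with pads at (150,190) and (250,190), and C looks lower than B. I'll go deeper and close again.

Request:
servo_tool:
  commands: [0.003, 0, 0.0165, 0, 0, 0, 0.2, 0, 0, 0, 0, 0, 0, 0.2, 0, 0, 0, 0, 0, 0, -0.3, 0, 0, 0, 0, 0, 0, -0.3, 0, 0, 0, 0, 0, 0, -0.5, 0, 0, 0, 0, 0, 0, -0.5, 0, 0, 0, 0, 0, 0, -0.6, 0, 0, 0, 0, 0, 0, -0.6]
  force: 60

```text
t: 31.23
tcp_pos: [0.5835, 0.1131, 0.0321]
tool_rot: [0.991, -0.108, -0.081, -0.01]
force: [0.3, 0.8, 4.6]
finger_gap: 0.26
gripper_force: 59.6
```

```bash
python3 -c "
from h import *
show()"
```

```text
t 31.23 tcp [0.5835 0.1131 0.0321] yaw/tilt/roll [-12.5   9.4   0.1] F [0.31 0.82 4.57] M [-0.001  0.084  0.042] gap 0.26 gf 59.6 q6 1.75
```

Request:
servo_tool:
  commands: [0, 0, 0, 0, 0, 0, -1, 0, 0, 0, 0, 0, 0, -1, -0.005, 0, -0.025, 0, 0, 0, -1, -0.01, 0, -0.05, 0, 0, 0, -1, -0.01, 0, -0.05, 0, 0, 0, -1, 0, 0, 0, 0, 0, -0.0165, -1, 0, 0, 0, 0, 0, -0.0165, -1, 0, 0, 0, 0, 0, 0, -1, 0, 0, 0, 0, 0, 0, -1, 0, 0, 0, 0, 0, 0, -1]
  force: 100

```text
t: 32.07
tcp_pos: [0.5805, 0.1134, 0.0947]
tool_rot: [0.997, -0.006, -0.081, -0.018]
force: [0.3, -0.4, -4.2]
finger_gap: 0.24
gripper_force: 98.6
```

```bash
python3 -c "
from h import *
show()
go(.567,.1315,.096,-.6,9.5);go(.567,.1315,.036,-.6,9.5)
for n in ('wrist','side'):
  p=manip.snapshot(n)
  for b in bars(p,.09): print(*b)"
```

```text
t 32.07 tcp [0.5805 0.1134 0.0947] yaw/tilt/roll [-0.6  9.3  2. ] F [ 0.34 -0.39 -4.23] M [-0.042 -0.108 -0.041] gap 0.24 gf 98.6 q6 1.55
turn [-0.0055 -0.0005  0.0001] rows 1.0 shift after [-0.0273 -0.036   0.002 ] shift now [-0.0273 -0.0359  0.0031] rows 1.0
turn [-0.0055 -0.0005  0.0001] rows 1.0 shift after [-0.0075 -0.036   0.1203] shift now [-0.0078 -0.0318  0.1215] rows 2.0
0.89 [ 0.4702 -0.0852] [467.3 -83.9] [43.1 16.1] 22.7 [14 58 56] 692 [630. 422.]
0.66 [0.5787 0.1128] [565.3 112.7] [ 31.9 158.1] -0.4 [119  75  42] 13803 [321. 271.]
0.63 [ 0.5919 -0.0015] [582.2  -1.9] [132.3  32.9] 7.7 [68 42 23] 13929 [553. 251.]
0.6 [0.5992 0.0404] [590.2  39.7] [114.9  28.5] 4.8 [105  66  36] 10614 [470. 239.]
0.5 [0.6003 0.0545] [575.9  45.1] [253.4 156.2] 70.6 [135 111  76] 54994 [436. 234.]
0.93 [ 0.6053 -0.333 ] [ 602.7 -334.8] [122.5  59.4] 35.9 [144  50  38] 359 [329. 186.]
0.8 [0.3176 0.1886] [317.3 186.7] [ 24.6 154.2] -87.5 [ 76 116  60] 469 [389. 318.]
0.78 [0.5815 0.0929] [584.3  91.3] [140.9  57.3] 11.8 [92 62 39] 690 [293. 271.]
0.78 [0.5335 0.4486] [534.9 448.1] [ 41.2 142.5] -7.6 [117  83  53] 1030 [261. 380.]
0.67 [ 0.3052 -0.0873] [305.7 -87.3] [ 51.3 129.7] -3.7 [ 64 116 107] 538 [413. 250.]
0.59 [0.5413 0.0195] [541.7  19.6] [110.5  50.3] 12.4 [81 56 35] 473 [317. 256.]
0.52 [0.5074 0.0603] [517.3  65.9] [61.6 55.1] -41.7 [90 64 41] 189 [325. 268.]
```

Request:
servo_tool:
  commands: [0, 0, 0, -0.0055, -0.003, 0, -1, -0.0273, -0.036, 0.002, 0, 0, 0, -1, 0, 0, 0, 0, 0, 0, -1, 0.0083, 0, 0.04, 0, 0, 0, -1, 0.0083, 0, 0.04, 0, 0, 0, -1, 0.0042, 0, 0.02, 0, 0, 0, -1, 0.002, 0, 0.012, 0, 0, 0, -1, 0, 0, 0, 0, 0, 0, -1, 0, 0, 0, 0, 0, 0, -1, 0, 0, 0, 0, 0, 0, -1]

```text
t: 33.1
tcp_pos: [0.5698, 0.1315, 0.0404]
tool_rot: [0.996, -0.004, -0.089, -0.001]
force: [-0.1, -0.3, -3.5]
finger_gap: 0.242
gripper_force: 98.8
```

```bash
python3 -c "
from h import *
show()
go(.567,.1315,.034,-.6,11)"
```

```text
t 33.1 tcp [0.5698 0.1315 0.0404] yaw/tilt/roll [-0.4 10.2  0. ] F [-0.1  -0.32 -3.53] M [-0.004 -0.15  -0.015] gap 0.242 gf 98.8 q6 1.6
turn [-0.     -0.0022  0.0005] rows 1.0 shift after [-0.003   0.      0.0137] shift now [-0.0032 -0.      0.0137] rows 1.0
```

Request:
servo_tool:
  commands: [-0.003, 0, 0.008, 0, 0, 0, -1, 0, 0, 0.004, 0, 0, 0, -1, 0, 0, 0, 0, 0, 0, -1]

```text
t: 33.35
tcp_pos: [0.5666, 0.1316, 0.0344]
tool_rot: [0.996, -0.004, -0.089, -0.001]
force: [0.1, 0.3, -1.9]
finger_gap: 0.242
gripper_force: 99.1
```

Request:
servo_tool:
  commands: [0, 0, 0, 0, 0, 0, -0.26, 0, 0, 0, 0, 0, 0, -0.26, 0, 0, 0, 0, 0, 0, -0.26, 0, 0, 0, 0, 0, 0, -0.26, 0, 0, -0.02, 0, 0, 0, -0.26, 0, 0, -0.04, 0, 0, 0, -0.26, 0, 0, -0.07, 0, 0, 0, -0.26, 0, 0, -0.08, 0, 0, 0, -0.26, 0, 0, -0.08, 0, 0.0142, 0, 1, 0, 0, -0.04, 0, 0.0142, 0, 1, 0, 0, 0, 0, 0, 0, 1, 0, 0, 0, 0, 0, 0, 1]

```text
t: 34.35
tcp_pos: [0.5941, 0.1314, 0.1994]
tool_rot: [1.0, -0.003, 0.001, -0.0]
force: [-0.4, 0.3, -0.0]
finger_gap: 0.916
gripper_force: 0.0
```

```bash
python3 -c "
from h import *
show()
go(.5625,.390,.1,-6)"
```

```text
t 34.35 tcp [0.5941 0.1314 0.1994] yaw/tilt/roll [-0.4 -0.1  0. ] F [-0.35  0.31 -0.02] M [-0.047 -0.044 -0.019] gap 0.916 gf 0.0 q6 1.61
turn [-0.0001 -0.0003  0.0156] rows 1.0 shift after [-0.1169 -0.5077  0.1988] shift now [-0.0672 -0.5165  0.1991] rows 7.0
```

Request:
servo_tool:
  commands: [0, 0, 0, 0, 0, 0.0156, 1, -0.0167, -0.0725, 0.017, 0, 0, 0, 1, -0.0167, -0.0725, 0.017, 0, 0, 0, 1, -0.0167, -0.0725, 0.017, 0, 0, 0, 1, -0.0167, -0.0725, 0.017, 0, 0, 0, 1, -0.0167, -0.0725, 0.017, 0, 0, 0, 1, -0.0167, -0.0725, 0.017, 0, 0, 0, 1, -0.0167, -0.0725, 0.017, 0, 0, 0, 1, 0, 0, 0, 0, 0, 0, 1, 0, 0, 0, 0, 0, 0, 1, 0, 0, 0, 0, 0, 0, 1]

```text
t: 35.27
tcp_pos: [0.562, 0.3892, 0.1356]
tool_rot: [0.999, -0.052, -0.002, 0.001]
force: [-0.2, 0.6, -0.1]
finger_gap: 0.998
gripper_force: 0.0
```

```bash
python3 -c "
from h import *
show()
for n in ('wrist','top'):
  p=manip.snapshot(n); print(n)
  for b in bars(p,.017 if n=='wrist' else .045): print(*b)
cv2.imwrite('pics/tray3.png',cv2.resize(p['img'][165:285,205:375,::-1],None,fx=4.7,fy=4.7,interpolation=cv2.INTER_CUBIC))
go(.5615,.390,.004,-6)"
```

```text
t 35.27 tcp [0.562  0.3892 0.1356] yaw/tilt/roll [-6.   0.2 -0.1] F [-0.2   0.55 -0.06] M [-0.073 -0.042  0.01 ] gap 0.998 gf 0.0 q6 2.12
wrist
0.71 [0.5838 0.1286] [568.8 127.4] [121.3   4.8] 8.9 [21 13  6] 503 [637. 164.]
0.64 [0.5613 0.39  ] [556.  390.5] [ 25.7 144.3] -5.9 [83 51 27] 5101 [319. 223.]
0.36 [0.348  0.0921] [346.7  92.5] [11.5  5.1] 28.0 [ 6 23  8] 38 [637. 400.]
top
0.88 [0.5704 0.0257] [570.1  26.2] [ 24.6 142. ] -1.0 [98 68 44] 704 [301. 223.]
0.88 [ 0.3122 -0.1837] [ 314.8 -184.5] [ 28.2 139.2] -1.9 [ 49 118 114] 718 [396. 339.]
0.82 [0.5553 0.3809] [558.6 381.9] [ 35.1 139.4] -7.2 [80 57 37] 758 [145. 231.]
0.8 [ 0.5681 -0.0259] [569.7 -25.3] [ 24.6 141.8] -1.3 [103  72  48] 702 [324. 224.]
0.79 [0.565  0.1339] [565.5 134.2] [ 27.8 144.5] -1.3 [69 48 31] 757 [253. 226.]
0.7 [0.3297 0.1058] [329.7 106.3] [ 25.7 138. ] -86.9 [36 79 43] 697 [265. 332.]
0.63 [ 0.6401 -0.4378] [ 639.8 -437.9] [136.6  35.7] 34.6 [126  34  31] 822 [504. 192.]
0.36 [ 0.5206 -0.0966] [543.1 -96.5] [ 33.4 112.1] -0.5 [54 52 53] 326 [356. 245.]
turn [-0.      0.0003 -0.0004] rows 1.0 shift after [-0.0039 -0.0032  0.2669] shift now [-0.0034 -0.0031  0.2669] rows 4.0
```

C is straight again at y≈0.133. Now grasping D.

Request:
servo_tool:
  commands: [-0.003, -0.002, 0.075, 0, 0, 0, 1, 0, 0, 0.075, 0, 0, 0, 1, 0, 0, 0.06, 0, 0, 0, 1, 0, 0, 0.035, 0, 0, 0, 1, 0, 0, 0.022, 0, 0, 0, 1, 0, 0, 0, 0, 0, 0, 1, 0, 0, 0, 0, 0, 0, -1, 0, 0, 0, 0, 0, 0, -1, 0, 0, 0, 0, 0, 0, -1, 0, 0, 0, 0, 0, 0, -1, 0, 0, 0, 0, 0, 0, -1, 0, 0, 0, 0, 0, 0, -1]
  force: 100

```text
t: 36.47
tcp_pos: [0.5617, 0.3913, 0.0057]
tool_rot: [0.999, -0.052, 0.0, -0.001]
force: [-1.6, -2.1, 6.0]
finger_gap: 0.234
gripper_force: 98.0
```

Request:
servo_tool:
  commands: [0, 0, 0, 0, 0, 0, -1, 0, 0, -0.03, 0, 0, 0, -1, 0, 0, -0.05, 0, 0, 0, -1, 0, 0, -0.06, 0, 0, 0, -1, 0, 0, -0.08, 0, 0, 0, -1, 0, 0, -0.08, 0, 0, 0, -1, 0, 0, -0.03, 0, 0, 0, -1, 0, 0, 0, 0, 0, 0, -1, 0, 0, 0, 0, 0, 0, -1, 0, 0, 0, 0, 0, 0, -1, 0, 0, 0, 0, 0, 0, -1]

```text
t: 37.38
tcp_pos: [0.559, 0.3898, 0.1656]
tool_rot: [0.999, -0.053, -0.004, 0.001]
force: [-0.1, -0.4, -4.6]
finger_gap: 0.23
gripper_force: 98.5
```

```bash
python3 -c "
from h import *
show()
go(.567,.0785,.17,-.6);go(.567,.0785,.17,179.4)"
```

```text
t 37.38 tcp [0.559  0.3898 0.1656] yaw/tilt/roll [-6.   0.4 -0.2] F [-0.14 -0.44 -4.61] M [0.011 0.151 0.003] gap 0.23 gf 98.5 q6 2.12
turn [ 0.0004  0.0012 -0.0151] rows 1.0 shift after [ 0.0225  0.6225 -0.0087] shift now [ 0.0813  0.6176 -0.0075] rows 8.0
turn [ 0.0018 -0.0006  0.4849] rows 25.0 shift after [-0.0225 -0.6225 -0.0087] shift now [ 0.0813  0.6176 -0.0075] rows 8.0
```

M_y is +0.151, so the heavy end is already toward the chest. No flip.

Request:
servo_tool:
  commands: [0, 0, 0, 0, 0, -0.0151, -1, 0.0028, 0.0778, 0, 0, 0, 0, -1, 0.0028, 0.0778, 0, 0, 0, 0, -1, 0.0028, 0.0778, 0, 0, 0, 0, -1, 0.0028, 0.0778, 0, 0, 0, 0, -1, 0.0028, 0.0778, 0, 0, 0, 0, -1, 0.0028, 0.0778, 0, 0, 0, 0, -1, 0.0028, 0.0778, 0, 0, 0, 0, -1, 0.0028, 0.0778, 0, 0, 0, 0, -1, 0, 0, 0, 0, -0.0145, 0, -1, 0, 0, 0, 0, -0.0145, 0, -1, 0, 0, 0, 0, 0, 0, -1]

```text
t: 38.38
tcp_pos: [0.5719, 0.0778, 0.1661]
tool_rot: [0.996, -0.007, -0.092, -0.001]
force: [1.1, 0.6, -5.1]
finger_gap: 0.228
gripper_force: 99.1
```

Request:
servo_tool:
  commands: [0, 0, 0, 0, 0, 0, -1, 0, 0, 0, 0, 0, 0, -1, 0, 0, 0, 0, 0, 0, -1]

```text
t: 38.63
tcp_pos: [0.5676, 0.0804, 0.1679]
tool_rot: [0.996, -0.004, -0.092, -0.001]
force: [-0.6, -0.4, -3.4]
finger_gap: 0.23
gripper_force: 99.1
```

```bash
python3 -c "
from h import *
show()
go(.567,.079,.045,-.6,11)"
```

```text
t 38.63 tcp [0.5676 0.0804 0.1679] yaw/tilt/roll [-0.5 10.6  0. ] F [-0.55 -0.37 -3.4 ] M [-0.019 -0.092  0.015] gap 0.23 gf 99.1 q6 1.53
turn [-0.0001 -0.0011  0.0002] rows 1.0 shift after [0.0458 0.0028 0.2415] shift now [0.0442 0.003  0.2418] rows 3.0
```

Request:
servo_tool:
  commands: [0.0105, 0.003, 0.055, 0, 0, 0, -1, 0.0105, 0, 0.055, 0, 0, 0, -1, 0.0105, 0, 0.055, 0, 0, 0, -1, 0.0065, 0, 0.035, 0, 0, 0, -1, 0.004, 0, 0.025, 0, 0, 0, -1, 0.0022, 0, 0.0168, 0, 0, 0, -1, 0, 0, 0, 0, 0, 0, -1, 0, 0, 0, 0, 0, 0, -1, 0, 0, 0, 0, 0, 0, -1]

```text
t: 39.38
tcp_pos: [0.57, 0.0783, 0.0469]
tool_rot: [0.996, -0.005, -0.09, -0.001]
force: [0.4, -0.2, -3.8]
finger_gap: 0.228
gripper_force: 99.0
```

```bash
python3 -c "
from h import *
show()
go(.567,.079,.039,-.6,11)"
```

```text
t 39.38 tcp [0.57   0.0783 0.0469] yaw/tilt/roll [-0.6 10.4  0. ] F [ 0.45 -0.24 -3.85] M [ 0.016 -0.081 -0.016] gap 0.228 gf 99.0 q6 1.53
turn [-0.0001 -0.0018  0.0001] rows 1.0 shift after [-0.0029 -0.0014  0.0167] shift now [-0.003  -0.0014  0.0167] rows 1.0
```

Request:
servo_tool:
  commands: [-0.003, -0.001, 0.009, 0, 0, 0, -1, 0, 0, 0.008, 0, 0, 0, -1, 0, 0, 0, 0, 0, 0, -1, 0, 0, 0, 0, 0, 0, -1]

```text
t: 39.72
tcp_pos: [0.5665, 0.0787, 0.0388]
tool_rot: [0.996, -0.005, -0.091, -0.001]
force: [0.3, -0.2, 4.3]
finger_gap: 0.227
gripper_force: 100.0
```

Request:
servo_tool:
  commands: [0, 0, 0, 0, 0, 0, -0.26, 0, 0, 0, 0, 0, 0, -0.26, 0, 0, 0, 0, 0, 0, -0.26, 0, 0, 0, 0, 0, 0, -0.26, 0, 0, -0.02, 0, 0, 0, -0.26, 0, 0, -0.04, 0, 0, 0, -0.26, 0, 0, -0.07, 0, 0, 0, -0.26, 0, 0, -0.08, 0, 0, 0, -0.26, 0, 0, -0.08, 0, 0.0145, 0, -1, 0, 0, -0.04, 0, 0.0145, 0, -1, 0, 0, 0, 0, 0, 0, -1, 0, 0, 0, 0, 0, 0, -1]

```text
t: 40.72
tcp_pos: [0.594, 0.0784, 0.2026]
tool_rot: [1.0, -0.005, 0.001, -0.0]
force: [-0.1, -0.3, -0.8]
finger_gap: -0.001
gripper_force: 0.0
```

```bash
python3 -c "
from h import *
show()
go(.5035,-.0975,.12,-.6)"
```

```text
t 40.72 tcp [0.594  0.0784 0.2026] yaw/tilt/roll [-0.6 -0.1  0. ] F [-0.11 -0.26 -0.83] M [ 0.025 -0.073 -0.012] gap -0.001 gf 0.0 q6 1.53
turn [-0.0001 -0.0002  0.    ] rows 1.0 shift after [-0.1774  0.3538  0.1651] shift now [-0.1777  0.3538  0.1647] rows 6.0
```

Request:
servo_tool:
  commands: [-0.0296, 0.059, 0.01, 0, 0, 0, -1, -0.0296, 0.059, 0.01, 0, 0, 0, -1, -0.0296, 0.059, 0.01, 0, 0, 0, -1, -0.0296, 0.059, 0.01, 0, 0, 0, -1, -0.0296, 0.059, 0.01, 0, 0, 0, -1, -0.0296, 0.059, 0.01, 0, 0, 0, -1, 0, 0, 0.04, 0, 0, 0, -1, 0, 0, 0.04, 0, 0, 0, -1, 0, 0, 0, 0, 0, 0, -1, 0, 0, 0, 0, 0, 0, -1]

```text
t: 41.55
tcp_pos: [0.5021, -0.0974, 0.1281]
tool_rot: [1.0, -0.005, -0.004, -0.002]
force: [0.1, 0.4, -0.1]
finger_gap: -0.002
gripper_force: 0.0
```

```bash
python3 -c "
from h import *
show(); go(.5035,-.0975,.060,-.6)
p=manip.snapshot('top')
for b in bars(p,.045): print(*b)
q=manip.snapshot('side')
a=cv2.resize(p['img'][165:285,205:375,::-1],(400,282),interpolation=cv2.INTER_CUBIC); b=cv2.resize(q['img'][215:342,220:400,::-1],(400,282),interpolation=cv2.INTER_CUBIC)
cv2.imwrite('pics/c3.png',np.hstack([a,b]))"
```

```text
t 41.55 tcp [ 0.5021 -0.0974  0.1281] yaw/tilt/roll [-0.6  0.4  0.2] F [ 0.08  0.43 -0.12] M [-0.012  0.006  0.016] gap -0.002 gf 0.0 q6 1.17
turn [-0.0005  0.0011 -0.0001] rows 1.0 shift after [0.0028 0.0002 0.1363] shift now [0.0038 0.0006 0.1362] rows 2.0
0.96 [0.3294 0.1167] [329.6 116. ] [ 27.2 118.6] -86.4 [ 61 125  71] 604 [260. 332.]
0.77 [ 0.6416 -0.4369] [ 640.3 -437.4] [137.   33.8] 34.0 [152  40  37] 791 [503. 191.]
0.76 [0.5681 0.0808] [567.3  80.6] [ 26.6 140. ] -1.3 [118  82  54] 701 [276. 224.]
0.75 [ 0.3137 -0.1845] [ 317.  -185.3] [ 26.2 135.5] -4.1 [ 41 105 102] 647 [396. 338.]
0.66 [ 0.5802 -0.025 ] [573.  -25.2] [ 24.7 135.1] -3.6 [132  93  62] 586 [323. 219.]
0.58 [0.5701 0.0259] [570.1  26.2] [ 24.6 142. ] -0.5 [122  85  57] 665 [301. 223.]
0.56 [0.5645 0.1342] [564.4 134.6] [ 31.6 142.3] -0.9 [118  84  56] 782 [252. 226.]
0.53 [0.5611 0.0656] [563.   43.5] [330.5 194.7] -84.7 [162 138 103] 6299 [283. 228.]
```

View pics/c3.png

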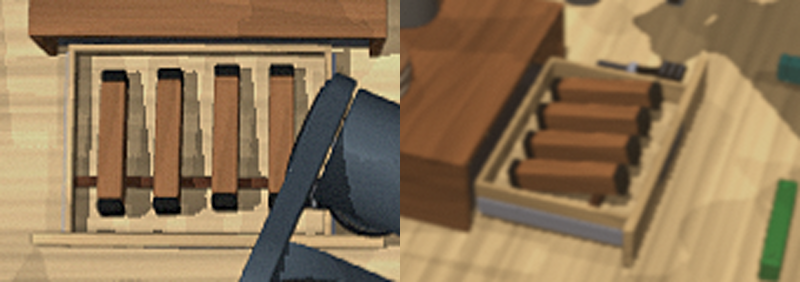

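Top and side views show all four bars parallel and sloping, with near ends on the rail. Now the lever.

Request:
servo_tool:
  commands: [0.0028, 0, 0.05, 0, 0, 0, -1, 0, 0, 0.05, 0, 0, 0, -1, 0, 0, 0.036, 0, 0, 0, -1, 0, 0, 0, 0, 0, 0, -1, 0, 0, 0, 0, 0, 0, -1]

```text
t: 42.12
tcp_pos: [0.5049, -0.0973, 0.0622]
tool_rot: [1.0, -0.005, -0.001, -0.0]
force: [-0.8, -0.3, 0.0]
finger_gap: -0.002
gripper_force: 0.0
```

Request:
servo_tool:
  commands: [0, 0, 0.01, 0, 0, 0, -1, 0, 0, 0.01, 0, 0, 0, -1, 0, 0, 0.01, 0, 0, 0, -1, 0, 0, 0.01, 0, 0, 0, -1, 0, 0, 0.008, 0, 0, 0, -1, 0, 0, 0, 0, 0, 0, -1, 0, 0, 0, 0, 0, 0, -1]

```text
t: 42.7
tcp_pos: [0.5045, -0.0976, 0.0378]
tool_rot: [1.0, -0.005, -0.001, -0.0]
force: [0.2, 0.7, 0.2]
finger_gap: 0.003
gripper_force: 0.0
```

```bash
python3 -c "
from h import *
show()"
```

```text
t 42.7 tcp [ 0.5045 -0.0976  0.0378] yaw/tilt/roll [-0.6  0.1  0.1] F [0.18 0.71 0.21] M [ 0.038  0.029 -0.018] gap 0.003 gf 0.0 q6 1.17
```

Request:
servo_tool:
  commands: [0, 0, 0.004, 0, 0, 0, -1, 0, 0, 0.004, 0, 0, 0, -1]

```text
t: 42.87
tcp_pos: [0.5049, -0.0978, 0.0342]
tool_rot: [1.0, -0.005, -0.0, -0.0]
force: [-0.6, 0.3, -0.6]
finger_gap: 0.001
gripper_force: 0.0
```

Request:
servo_tool:
  commands: [0, 0, 0.004, 0, 0, 0, -1, 0, 0, 0.003, 0, 0, 0, -1]

```text
t: 43.03
tcp_pos: [0.5046, -0.0977, 0.0304]
tool_rot: [1.0, -0.005, -0.001, -0.0]
force: [-0.1, 0.2, 0.4]
finger_gap: -0.002
gripper_force: 0.0
```

Request:
servo_tool:
  commands: [0, 0, 0, 0, 0, 0, -1]

```text
t: 43.12
tcp_pos: [0.5045, -0.0976, 0.0303]
tool_rot: [1.0, -0.005, -0.001, -0.0]
force: [-0.2, -0.0, 0.0]
finger_gap: 0.001
gripper_force: 0.0
```

```bash
python3 -c "
from h import *
q=manip.snapshot('side'); w=manip.snapshot('wrist')
for p,n in ((q,'side'),(w,'wrist')):
  print(n,[(round(d['conf'],2),np.round(d['box'])) for d in manip.look_for(p,'lever')])
  for z in (.05,.035): print(z,pix(p,[[.5035,-.0975,z],[.4875,-.0975,z],[.5195,-.0975,z]]).round(0).tolist())
  print('tcp',pix(p,[manip.sense()['tcp_pos']]).round(0))
a=cv2.resize(q['img'][225:270,290:365,::-1],(400,240),interpolation=cv2.INTER_CUBIC); b=cv2.resize(w['img'][:,:,::-1],(400,300)); a=cv2.copyMakeBorder(a,0,60,0,0,0)
cv2.imwrite('pics/c4.png',np.hstack([a,b]))"
```

```text
side [(0.52, array([307., 240.,  45.,  12.]))]
0.05 [[342.0, 246.0], [347.0, 247.0], [336.0, 245.0]]
0.035 [[341.0, 250.0], [347.0, 251.0], [336.0, 249.0]]
tcp [[341. 251.]]
wrist [(0.76, array([286.,  68.,  73., 230.]))]
0.05 [[319.0, 300.0], [320.0, 331.0], [319.0, 266.0]]
0.035 [[319.0, 286.0], [320.0, 315.0], [319.0, 255.0]]
tcp [[320. 280.]]
```

View pics/c4.png

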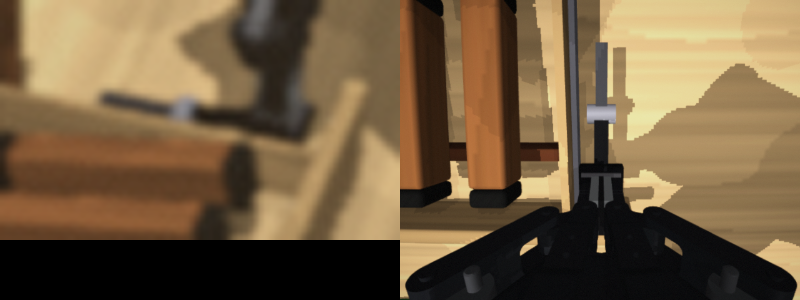

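The left (side) crop shows the closed fingertips above the pad at (290,125). The right (wrist) crop shows them over the pad at (602,185). The tips seem to sit about 15 mm above the nominal TCP, so I'll keep lowering in small steps and watch the force.

Request:
servo_tool:
  commands: [0, 0, 0.004, 0, 0, 0, -1, 0, 0, 0.004, 0, 0, 0, -1]

```text
t: 43.48
tcp_pos: [0.5043, -0.0977, 0.0269]
tool_rot: [1.0, -0.005, -0.001, -0.0]
force: [-2.5, -0.1, 6.3]
finger_gap: 0.003
gripper_force: 3.0
```

Request:
servo_tool:
  commands: [0, 0, 0.004, 0, 0, 0, -1, 0, 0, 0.004, 0, 0, 0, -1]

```text
t: 43.65
tcp_pos: [0.5034, -0.0976, 0.0229]
tool_rot: [1.0, -0.005, -0.002, -0.0]
force: [-3.4, -1.7, 6.7]
finger_gap: 0.001
gripper_force: 3.3
```

```bash
python3 -c "
from h import *
show(); s=manip.sense(); print(s['tau'].round(2))"
```

```text
t 43.65 tcp [ 0.5034 -0.0976  0.0229] yaw/tilt/roll [-0.6  0.2  0. ] F [-3.45 -1.69  6.65] M [-0.236  0.571 -0.019] gap 0.001 gf 3.3 q6 1.17
[ 1.160e+00 -3.806e+01 -8.230e+00  4.700e-01 -7.600e-01 -1.000e-02]
```

Request:
servo_tool:
  commands: [0, 0, 0.004, 0, 0, 0, -1, 0, 0, 0.004, 0, 0, 0, -1]

```text
t: 43.82
tcp_pos: [0.5035, -0.0976, 0.0188]
tool_rot: [1.0, -0.005, -0.002, -0.0]
force: [-2.1, -0.3, 5.3]
finger_gap: -0.002
gripper_force: 3.0
```

Request:
servo_tool:
  commands: [0, 0, 0.004, 0, 0, 0, -1, 0, 0, 0.004, 0, 0, 0, -1]

```text
t: 43.98
tcp_pos: [0.5037, -0.0977, 0.0151]
tool_rot: [1.0, -0.005, -0.002, -0.0]
force: [-4.2, 0.9, 21.2]
finger_gap: 0.0
gripper_force: 10.9
```

Request:
servo_tool:
  commands: [0, 0, 0.003, 0, 0, 0, -1, 0, 0, 0.003, 0, 0, 0, -1]

```text
t: 44.15
tcp_pos: [0.5061, -0.098, 0.0144]
tool_rot: [1.0, -0.005, 0.001, 0.0]
force: [-3.2, 3.5, 35.2]
finger_gap: -0.002
gripper_force: 17.1
```

Lever is at its stop (35 N). Retract, then move to the front of the tray.

Request:
servo_tool:
  commands: [0, 0, -0.03, 0, 0, 0, -1, 0, 0, -0.06, 0, 0, 0, -1, 0, 0, -0.08, 0, 0, 0, -1, 0, 0, -0.06, 0, 0, 0, -1, 0, 0, 0, 0, 0, 0, -1, 0, 0, 0, 0, 0, 0, -1]

```text
t: 44.65
tcp_pos: [0.5061, -0.0982, 0.1283]
tool_rot: [1.0, -0.005, 0.002, 0.001]
force: [-0.9, -0.2, -0.7]
finger_gap: 0.004
gripper_force: 0.0
```

```bash
python3 -c "
from h import *
show(); go(.43,.0515,.13,-.6,0); go(.43,.0515,.13,-.6,-25);go(.43,.0515,.02,-.6,-25)
p=manip.snapshot('side'); print([(round(d['conf'],2),np.round(d['box'])) for d in manip.look_for(p,'lever')])"
```

```text
t 44.65 tcp [ 0.5061 -0.0982  0.1283] yaw/tilt/roll [-0.6 -0.2 -0.1] F [-0.86 -0.15 -0.68] M [ 0.045 -0.019 -0.001] gap 0.004 gf 0.0 q6 1.17
turn [ 0.0002 -0.0005  0.    ] rows 1.0 shift after [-0.1553 -0.2978 -0.0034] shift now [-0.1553 -0.2978 -0.0042] rows 5.0
turn [0.0002 0.069  0.0001] rows 4.0 shift after [-0.1394 -0.2978 -0.0687] shift now [-0.1553 -0.2978 -0.0042] rows 5.0
turn [0.0002 0.069  0.0001] rows 4.0 shift after [-0.2323 -0.2978  0.1307] shift now [-0.1559 -0.2981  0.2158] rows 5.0
[(0.5, array([304., 236.,  47.,  17.]))]
```

Request:
servo_tool:
  commands: [-0.0311, -0.0596, 0, 0, 0, 0, -1, -0.0311, -0.0596, 0, 0, 0, 0, -1, -0.0311, -0.0596, 0, 0, 0, 0, -1, -0.0311, -0.0596, 0, 0, 0, 0, -1, -0.0311, -0.0596, 0, 0, 0, 0, -1, 0, 0, 0, 0, 0.0172, 0, -1, 0, 0, 0, 0, 0.0172, 0, -1, 0, 0, 0, 0, 0.0172, 0, -1, 0, 0, 0, 0, 0.0172, 0, -1, 0, 0, 0, 0, 0, 0, -1, 0, 0, 0, 0, 0, 0, -1]

```text
t: 45.67
tcp_pos: [0.4299, 0.0597, 0.1261]
tool_rot: [0.985, -0.002, 0.17, -0.011]
force: [1.1, 0.1, 0.3]
finger_gap: 0.0
gripper_force: 0.0
```

```bash
python3 -c "
from h import *
show(); print(manip.sense()['q'].round(2)); go(.43,.0515,.02,-.6,-25)"
```

```text
t 45.67 tcp [0.4299 0.0597 0.1261] yaw/tilt/roll [ -0.5 -19.6   1.4] F [1.06 0.05 0.31] M [0.013 0.127 0.007] gap 0.0 gf 0.0 q6 0.99
[-0.18  0.37  2.25  0.42  0.2   0.99]
turn [-0.004   0.0151  0.    ] rows 1.0 shift after [-0.0894  0.0164  0.1925] shift now [-0.0708  0.0213  0.1996] rows 3.0
```

```bash
python3 -c "
from h import *
go(.43,.0515,.126,-.6,-12);go(.43,.0515,.02,-.6,-12)"
```

```text
turn [-0.004  -0.021   0.0005] rows 2.0 shift after [0.0003 0.0164 0.0003] shift now [ 0.0002  0.0164 -0.0001] rows 1.0
turn [-0.004  -0.021   0.0005] rows 2.0 shift after [-0.0438  0.0164  0.2077] shift now [-0.0708  0.0213  0.1996] rows 3.0
```

Request:
servo_tool:
  commands: [0, 0, 0, -0.002, -0.0105, 0, -1, 0, 0, 0, -0.002, -0.0105, 0, -1, 0, 0.0164, 0, 0, 0, 0, -1, 0, 0, 0, 0, 0, 0, -1, -0.0088, 0, 0.0415, 0, 0, 0, -1, -0.0088, 0, 0.0415, 0, 0, 0, -1, -0.0088, 0, 0.0415, 0, 0, 0, -1, 0, 0, 0, 0, 0, 0, -1, 0, 0, 0, 0, 0, 0, -1]

```text
t: 46.42
tcp_pos: [0.4319, 0.054, 0.0623]
tool_rot: [0.993, -0.002, 0.115, -0.004]
force: [-0.0, -0.0, 0.7]
finger_gap: 0.003
gripper_force: 0.0
```

```bash
python3 -c "
from h import *
show(); print(manip.sense()['q'].round(2)); go(.43,.0515,.02,-.6,-12)"
```

```text
t 46.42 tcp [0.4319 0.054  0.0623] yaw/tilt/roll [ -0.3 -13.2   0.5] F [-0.01 -0.02  0.75] M [-0.02   0.078 -0.039] gap 0.003 gf 0.0 q6 1.13
[-0.17  0.55  2.21  0.29  0.16  1.13]
turn [-0.0016 -0.0034  0.0007] rows 1.0 shift after [-0.0212  0.0051  0.0819] shift now [-0.0229  0.0058  0.0814] rows 2.0
```

Request:
servo_tool:
  commands: [-0.0075, 0.003, 0.027, 0, 0, 0, -1, -0.0075, 0.003, 0.027, 0, 0, 0, -1, -0.0075, 0, 0.027, 0, 0, 0, -1, 0, 0, 0, 0, 0, 0, -1, 0, 0, 0, 0, 0, 0, -1]

```text
t: 46.83
tcp_pos: [0.4334, 0.0539, 0.0361]
tool_rot: [0.993, -0.002, 0.119, -0.007]
force: [-0.3, 0.6, 0.2]
finger_gap: 0.002
gripper_force: 0.0
```

Request:
servo_tool:
  commands: [0.0156, 0, 0.0035, 0, 0, 0, -1, 0.0156, 0, 0.0035, 0, 0, 0, -1, 0.0156, 0, 0.0035, 0, 0, 0, -1, 0.0117, 0, 0.0026, 0, 0, 0, -1, 0.0117, 0, 0.0026, 0, 0, 0, -1, 0.0117, 0, 0.0026, 0, 0, 0, -1, 0.0117, 0, 0.0026, 0, 0, 0, -1]

```text
t: 47.42
tcp_pos: [0.4789, 0.0536, 0.0371]
tool_rot: [0.993, -0.001, 0.117, -0.007]
force: [-4.8, -2.7, 2.3]
finger_gap: -0.002
gripper_force: 2.1
```

```bash
python3 -c "
from h import *
show(); print(manip.sense()['q'].round(2)); go(.53,.0515,.022,-.6,-12);go(.53,.0515,.022,-.6,-25)"
```

```text
t 47.42 tcp [0.4789 0.0536 0.0371] yaw/tilt/roll [ -0.2 -13.4   0.8] F [-4.78 -2.67  2.29] M [-0.482  0.717 -0.144] gap -0.002 gf 2.1 q6 1.15
[-0.15  0.63  2.11  0.28  0.18  1.15]
turn [-0.0024 -0.004   0.001 ] rows 1.0 shift after [0.0936 0.0032 0.0507] shift now [0.0923 0.0046 0.053 ] rows 2.0
turn [-0.0026  0.0321  0.0007] rows 2.0 shift after [0.0798 0.0032 0.0705] shift now [0.0923 0.0046 0.053 ] rows 2.0
```

Request:
servo_tool:
  commands: [0.0155, 0, 0.008, -0.0012, 0, 0, -1, 0.0155, 0, 0.008, -0.0012, 0, 0, -1, 0.0155, 0, 0.008, 0, 0, 0, -1, 0.0155, 0, 0.008, 0, 0, 0, -1, 0.0155, 0, 0.008, 0, 0, 0, -1, 0.0155, 0, 0.008, 0, 0, 0, -1]

```text
t: 47.92
tcp_pos: [0.5317, 0.0535, 0.0239]
tool_rot: [0.993, -0.002, 0.118, 0.001]
force: [-4.3, 0.2, 3.5]
finger_gap: 0.001
gripper_force: 2.2
```

```bash
python3 -c "
from h import *
show(); print(manip.sense()['q'].round(2)); go(.59,.0515,.022,-.6,-25)
p=manip.snapshot('top')
for b in bars(p,.045): print(*b[:5])"
```

```text
t 47.92 tcp [0.5317 0.0535 0.0239] yaw/tilt/roll [ -0.3 -13.5  -0. ] F [-4.27  0.23  3.47] M [ 0.011  0.684 -0.008] gap 0.001 gf 2.2 q6 1.34
[-0.13  0.68  1.99  0.11  0.24  1.34]
turn [-0.0002  0.0318  0.0009] rows 2.0 shift after [0.1041 0.0028 0.0527] shift now [0.1125 0.0035 0.0309] rows 2.0
0.94 [0.6174 0.0246] [618.5  25. ] [22.6 95.5] -0.3
0.9 [ 0.6169 -0.0277] [617. -27.] [24.5 93.6] -2.0
0.68 [ 0.6413 -0.4371] [ 640.5 -438. ] [136.6  32.2] 34.0
0.67 [ 0.3168 -0.1842] [ 317.1 -183.6] [ 26.7 139.1] -1.5
0.63 [0.619  0.1338] [618.5 133.7] [ 27.  103.1] -2.6
0.61 [0.6166 0.0803] [617.9  80.1] [98.  29.3] -1.1
```

Request:
servo_tool:
  commands: [0, 0, 0, 0, 0.0159, 0, -1, 0, 0, 0, 0, 0.0159, 0, -1, 0.0149, 0, 0.0072, 0, 0, 0, -1, 0.0149, 0, 0.0072, 0, 0, 0, -1, 0.0149, 0, 0.0072, 0, 0, 0, -1, 0.0149, 0, 0.0072, 0, 0, 0, -1, 0.0149, 0, 0.0072, 0, 0, 0, -1, 0.0149, 0, 0.0072, 0, 0, 0, -1, 0.0149, 0, 0.0072, 0, 0, 0, -1]

```text
t: 48.77
tcp_pos: [0.5918, 0.0678, 0.0147]
tool_rot: [0.989, 0.002, 0.145, -0.02]
force: [-4.0, -0.6, 3.1]
finger_gap: 0.001
gripper_force: 2.3
```

```bash
python3 -c "
from h import *
show(); go(.63,.0515,.022,-.6,-25)"
```

```text
t 48.77 tcp [0.5918 0.0678 0.0147] yaw/tilt/roll [ -0.1 -16.7   2.3] F [-4.04 -0.6   3.11] M [-0.102  0.72  -0.021] gap 0.001 gf 2.3 q6 1.18
turn [-0.007   0.0231  0.0009] rows 2.0 shift after [0.0758 0.0318 0.0192] shift now [0.0774 0.0328 0.0066] rows 2.0
```

Request:
servo_tool:
  commands: [0.0043, 0, -0.0144, 0, 0, 0, -1, 0.0043, 0, -0.0144, 0, 0, 0, -1, 0.0153, 0, 0.0046, 0, 0, 0, -1, 0.0153, 0, 0.0046, 0, 0, 0, -1, 0.0153, 0, 0.0046, 0, 0, 0, -1, 0.0115, 0, 0.0035, 0, 0, 0, -1]

```text
t: 49.27
tcp_pos: [0.622, 0.0675, 0.0305]
tool_rot: [0.989, 0.002, 0.146, -0.02]
force: [-3.6, -1.4, 1.8]
finger_gap: 0.002
gripper_force: 1.8
```

```bash
python3 -c "
from h import *
show()"
```

```text
t 49.27 tcp [0.622  0.0675 0.0305] yaw/tilt/roll [ -0.1 -16.8   2.3] F [-3.57 -1.38  1.79] M [-0.199  0.596 -0.096] gap 0.002 gf 1.8 q6 1.27
```

Request:
servo_tool:
  commands: [0.0077, 0, 0.0023, 0, 0, 0, -1, 0.0077, 0, 0.0023, 0, 0, 0, -1]

```text
t: 49.43
tcp_pos: [0.6301, 0.0676, 0.0302]
tool_rot: [0.989, 0.002, 0.146, -0.02]
force: [-3.9, 0.1, 3.2]
finger_gap: 0.002
gripper_force: 1.9
```

Request:
servo_tool:
  commands: [0.0077, 0, 0.0023, 0, 0, 0, -1]

```text
t: 49.52
tcp_pos: [0.6337, 0.0677, 0.0299]
tool_rot: [0.989, 0.002, 0.145, -0.02]
force: [-4.1, -0.9, 2.3]
finger_gap: -0.001
gripper_force: 1.9
```

Request:
servo_tool:
  commands: [0.0057, 0, 0.0017, 0, 0, 0, -1]

```text
t: 49.6
tcp_pos: [0.637, 0.0677, 0.0299]
tool_rot: [0.989, 0.002, 0.146, -0.02]
force: [-3.2, -1.2, 1.8]
finger_gap: -0.002
gripper_force: 1.6
```

Request:
servo_tool:
  commands: [0.0057, 0, 0.0017, 0, 0, 0, -1]

```text
t: 49.68
tcp_pos: [0.6398, 0.0677, 0.0299]
tool_rot: [0.989, 0.002, 0.146, -0.02]
force: [-3.7, -1.8, 1.7]
finger_gap: 0.001
gripper_force: 1.8
```

Request:
servo_tool:
  commands: [0.0057, 0, 0.0017, 0, 0, 0, -1]

```text
t: 49.77
tcp_pos: [0.6412, 0.0679, 0.0295]
tool_rot: [0.989, 0.002, 0.144, -0.02]
force: [-10.2, -2.9, 6.5]
finger_gap: -0.0
gripper_force: 5.2
```

```bash
python3 -c "
from h import *
show()
p=manip.snapshot('side')
print(pix(p,[[.644,.2165,.062],[.644,-.1135,.062],[.656,.2165,.062]]).round(1).tolist())
for q in ('tray_front','tray','bar2'): print(q,[(round(d['conf'],2),np.round(d['box']).tolist()) for d in manip.look_for(p,q)])"
```

```text
t 49.77 tcp [0.6412 0.0679 0.0295] yaw/tilt/roll [ -0.1 -16.5   2.4] F [-10.23  -2.86   6.46] M [-0.345  1.499 -0.067] gap -0.0 gf 5.2 q6 1.3
[[252.6, 305.4], [295.3, 229.8], [248.0, 304.4]]
tray_front [(0.64, [250.0, 253.0, 29.0, 65.0])]
tray [(0.86, [252.0, 248.0, 26.0, 72.0])]
bar2 [(0.8, [382.0, 298.0, 16.0, 43.0]), (0.69, [389.0, 241.0, 52.0, 18.0]), (0.49, [336.0, 182.0, 15.0, 8.0])]
```

Stop felt. One more firm nudge, then back off.

Request:
servo_tool:
  commands: [0.0057, 0, 0.0017, 0, 0, 0, -1, 0, 0, 0, 0, 0, 0, -1]

```text
t: 50.13
tcp_pos: [0.641, 0.0684, 0.0287]
tool_rot: [0.99, 0.003, 0.141, -0.021]
force: [-11.1, -2.4, 6.1]
finger_gap: 0.0
gripper_force: 5.4
```

Request:
servo_tool:
  commands: [-0.02, 0, -0.006, 0, 0, 0, -1, -0.05, 0, -0.015, 0, 0, 0, -1, -0.05, 0, -0.015, 0, 0, 0, -1, -0.04, 0, -0.03, 0, 0, 0, -1, -0.02, 0, -0.06, 0, 0, 0, -1, 0, 0, -0.08, 0, 0, 0, -1, 0, 0, -0.06, 0, 0, 0, -1, 0, 0, 0, 0, 0, 0, -1, 0, 0, 0, 0, 0, 0, -1]

```text
t: 50.88
tcp_pos: [0.5238, 0.0622, 0.1338]
tool_rot: [0.989, 0.002, 0.15, -0.02]
force: [-0.3, 0.1, 0.9]
finger_gap: 0.002
gripper_force: 0.0
```

```bash
python3 - <<'E'
from h import *
show()
p=manip.snapshot('top')
d=manip.silhouettes(p,'tray_front')
for q in d:
    v,u=np.nonzero(q['pixels']); w=world(p,np.c_[u,v],.062); print(round(q['conf'],2),[u.min(),u.max(),v.min(),v.max()],w[:,:2].min(0).round(3),w[:,:2].max(0).round(3))
print("expected home panel px",pix(p,[[.644,.2165,.062],[.656,.2165,.062],[.642,-.1135,.062]]).round(1).tolist())
d=manip.look_for(p,"cup")[0]["box"]; print("cup",world(p,[[d[0]+d[2]/2,d[1]+d[3]/2]],.04))
# brightness profile down a column across the chest/panel front
for u in (260,300,340): print(u,p['img'][185:205,u].mean(1).astype(int).tolist())
E
```

```text
t 50.88 tcp [0.5238 0.0622 0.1338] yaw/tilt/roll [ -0.1 -17.2   2.3] F [-0.33  0.11  0.93] M [0.005 0.08  0.013] gap 0.002 gf 0.0 q6 1.25
0.85 [np.int64(221), np.int64(367), np.int64(181), np.int64(194)] [ 0.633 -0.123] [0.665 0.203]
expected home panel px [[215.1, 190.4], [215.2, 185.1], [363.0, 189.8]]
cup [[ 0.68720634 -0.29470203  0.04      ]]
260 [132, 136, 142, 137, 37, 53, 69, 61, 88, 158, 147, 152, 152, 155, 160, 158, 154, 155, 158, 154]
300 [149, 149, 147, 139, 78, 62, 25, 48, 102, 158, 147, 151, 151, 152, 158, 154, 145, 150, 151, 159]
340 [146, 145, 147, 141, 107, 56, 68, 55, 100, 173, 157, 160, 152, 145, 142, 138, 138, 137, 144, 149]
```

```bash
python3 -c "
from station import manip
print(manip.sign_off())"
```

```text
the job is handed in; nothing more can be done
None
```

All four bars went into the tray with their heavy ends at the chest and light ends on the rail. I then pressed the lever to its stop, pushed the tray home until I felt its stop, and handed the job in. The bars can't be seen with the tray closed; they were last checked just before I pressed the lever. The cup stayed where it stood, and the judge's result isn't shown to me.

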